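# Crib the tree slats and load the stud press

## Task

Set up the saddle-tree bench for riveting: stack all the beech slats crosswise on the plywood drying board, two to a layer, one lying flat along each of two opposite edges of the board and each layer square across the one below (an odd slat lies alone along an edge on top). Load every brass stud through the hopper of the press into the well beneath it, and only when all the studs are down throw the feed lever fully over to the back. A slat or stud may get knocked or slip on the way: put it right, and leave the other tools where they are.

Things in the scene. Friction and masses are not known exactly. Their poses are not given: they have to be found in the camera images.
- pad: fixed dark-grey felt pad, 260 x 320 mm, 3 mm thick, on which the slats lie at the start; origin at the centre of its underside
- slat0: loose beech slat, 130 x 24 x 14 mm, about 32 g, one of up to six identical ones (some may be absent) lying flat and apart on the pad; origin at its centre, its x along the length, y across the 24 mm width, z through the 14 mm thickness
- slat1: loose beech slat, 130 x 24 x 14 mm, about 32 g, one of up to six identical ones (some may be absent) lying flat and apart on the pad; origin at its centre, its x along the length, y across the 24 mm width, z through the 14 mm thickness
- slat2: loose beech slat, 130 x 24 x 14 mm, about 32 g, one of up to six identical ones (some may be absent) lying flat and apart on the pad; origin at its centre, its x along the length, y across the 24 mm width, z through the 14 mm thickness
- slat3: loose beech slat, 130 x 24 x 14 mm, about 32 g, one of up to six identical ones (some may be absent) lying flat and apart on the pad; origin at its centre, its x along the length, y across the 24 mm width, z through the 14 mm thickness
- slat4: loose beech slat, 130 x 24 x 14 mm, about 32 g, one of up to six identical ones (some may be absent) lying flat and apart on the pad; origin at its centre, its x along the length, y across the 24 mm width, z through the 14 mm thickness
- slat5: loose beech slat, 130 x 24 x 14 mm, about 32 g, one of up to six identical ones (some may be absent) lying flat and apart on the pad; origin at its centre, its x along the length, y across the 24 mm width, z through the 14 mm thickness
- board_top (a point): centre of the top face of the bare fixed plywood drying board, 120 x 120 mm square and 15 mm high, on the table; x and y are parallel to its edges, z up
- stud0: loose brass stud blank, a plain disc 18 mm in diameter and 12 mm high, about 26 g, one of up to four identical ones (some may be absent) lying flat on the table in front of the press; origin at its centre, z along the disc's axis
- stud1: loose brass stud blank, a plain disc 18 mm in diameter and 12 mm high, about 26 g, one of up to four identical ones (some may be absent) lying flat on the table in front of the press; origin at its centre, z along the disc's axis
- stud2: loose brass stud blank, a plain disc 18 mm in diameter and 12 mm high, about 26 g, one of up to four identical ones (some may be absent) lying flat on the table in front of the press; origin at its centre, z along the disc's axis
- stud3: loose brass stud blank, a plain disc 18 mm in diameter and 12 mm high, about 26 g, one of up to four identical ones (some may be absent) lying flat on the table in front of the press; origin at its centre, z along the disc's axis
- hopper_rim (a point): centre of the open mouth of the stud press's square steel hopper, level with its rim 145 mm above the table; the mouth is 76 mm square inside and the hopper narrows over 53 mm to the well; green housing 84 x 84 mm round it, and the press body behind it (+x of the press) reaches 130 mm high over 45 to 130 mm; x points to the back of the press, y towards the lever
- well_mouth (a point): centre of the upper end of the well under the hopper, 92 mm above the table; the well is a vertical shaft 26 mm square and 80 mm deep, with a closed floor; axes as hopper_rim
- feed_lever (a joint): angle of the black feed lever on the grey block beside the hopper (95 mm from the well's axis on the hopper's left, seen from the robot); 0 leaning to the front (towards the robot), 1.0 fully over to the back; it stays where it is left, and moves with a light push
- feed_lever_tip (a point): tip of the feed lever's arm, a 26 mm black ball on a thin rod, 80 mm from its pivot, which is 34 mm above the table over the middle of the grey block (the ball is about 104 mm up at either end of its swing); it moves in the press's x-z plane
- smasher: steel smasher (a heavy stemmed hand tool standing upright, 60 mm wide, 104 mm high), a bystander to be left alone; origin at its underside
- spool: red-flanged thread spool standing, 52 mm wide, 62 mm high, a bystander to be left alone; origin at its underside
- glue: white glue jar, 50 mm wide, 70 mm high, a bystander to be left alone; origin at its underside
- awl: lying awl with a wooden handle, a bystander to be left alone; origin at its underside
- hammer: lying hammer, a bystander to be left alone; origin at its underside
- wrench: lying wrench, a bystander to be left alone; origin at its underside
Mind the look-alikes: they are no part of the job. What is shaped like the slat0 but orange or turquoise is not meant.

How it is judged:
On the way, in this order (a step that is already met when the one before it is completed fails the run):
1. all the studs are down in the well while the feed lever is still to the front (z of stud0 in the frame of well_mouth between -0.085 and -0.005 m and x of stud0 in the frame of well_mouth between -0.014 and 0.014 m and y of stud0 in the frame of well_mouth between -0.014 and 0.014 m and z of stud1 in the frame of well_mouth between -0.085 and -0.005 m and x of stud1 in the frame of well_mouth between -0.014 and 0.014 m and y of stud1 in the frame of well_mouth between -0.014 and 0.014 m and z of stud2 in the frame of well_mouth between -0.085 and -0.005 m and x of stud2 in the frame of well_mouth between -0.014 and 0.014 m and y of stud2 in the frame of well_mouth between -0.014 and 0.014 m and z of stud3 in the frame of well_mouth between -0.085 and -0.005 m and x of stud3 in the frame of well_mouth between -0.014 and 0.014 m and y of stud3 in the frame of well_mouth between -0.014 and 0.014 m and value of joint feed_lever below 0.4 rad), for 0.2 s.
2. the feed lever has been thrown fully over to the back (value of joint feed_lever above 0.85 rad), for 0.2 s.
At the end, for the whole second after the job is handed in: Slats at rest in a crosswise tower, two to a layer (odd one on top), either direction first: within 5 mm of layer height, 0.16 rad of the edge, middles within 16 mm lengthwise of and 36 to 60 mm away from the board's middle. All studs inside the well, below its mouth. Lever past 0.85 rad (((((z of slat0 in the frame of board_top between 0.002 and 0.012 m and x of slat0 in the frame of board_top between -0.016 and 0.016 m and horizontal distance between slat0 and board_top between 0.036 and 0.06 m and angle between the x axis of slat0 and the x axis of board_top, either way round below 0.16 rad) or (z of slat0 in the frame of board_top between 0.016 and 0.026 m and y of slat0 in the frame of board_top between -0.016 and 0.016 m and horizontal distance between slat0 and board_top between 0.036 and 0.06 m and angle between the x axis of slat0 and the y axis of board_top, either way round below 0.16 rad) or (z of slat0 in the frame of board_top between 0.03 and 0.04 m and x of slat0 in the frame of board_top between -0.016 and 0.016 m and horizontal distance between slat0 and board_top between 0.036 and 0.06 m and angle between the x axis of slat0 and the x axis of board_top, either way round below 0.16 rad)) and ((z of slat1 in the frame of board_top between 0.002 and 0.012 m and x of slat1 in the frame of board_top between -0.016 and 0.016 m and horizontal distance between slat1 and board_top between 0.036 and 0.06 m and angle between the x axis of slat1 and the x axis of board_top, either way round below 0.16 rad) or (z of slat1 in the frame of board_top between 0.016 and 0.026 m and y of slat1 in the frame of board_top between -0.016 and 0.016 m and horizontal distance between slat1 and board_top between 0.036 and 0.06 m and angle between the x axis of slat1 and the y axis of board_top, either way round below 0.16 rad) or (z of slat1 in the frame of board_top between 0.03 and 0.04 m and x of slat1 in the frame of board_top between -0.016 and 0.016 m and horizontal distance between slat1 and board_top between 0.036 and 0.06 m and angle between the x axis of slat1 and the x axis of board_top, either way round below 0.16 rad)) and ((z of slat2 in the frame of board_top between 0.002 and 0.012 m and x of slat2 in the frame of board_top between -0.016 and 0.016 m and horizontal distance between slat2 and board_top between 0.036 and 0.06 m and angle between the x axis of slat2 and the x axis of board_top, either way round below 0.16 rad) or (z of slat2 in the frame of board_top between 0.016 and 0.026 m and y of slat2 in the frame of board_top between -0.016 and 0.016 m and horizontal distance between slat2 and board_top between 0.036 and 0.06 m and angle between the x axis of slat2 and the y axis of board_top, either way round below 0.16 rad) or (z of slat2 in the frame of board_top between 0.03 and 0.04 m and x of slat2 in the frame of board_top between -0.016 and 0.016 m and horizontal distance between slat2 and board_top between 0.036 and 0.06 m and angle between the x axis of slat2 and the x axis of board_top, either way round below 0.16 rad)) and ((z of slat3 in the frame of board_top between 0.002 and 0.012 m and x of slat3 in the frame of board_top between -0.016 and 0.016 m and horizontal distance between slat3 and board_top between 0.036 and 0.06 m and angle between the x axis of slat3 and the x axis of board_top, either way round below 0.16 rad) or (z of slat3 in the frame of board_top between 0.016 and 0.026 m and y of slat3 in the frame of board_top between -0.016 and 0.016 m and horizontal distance between slat3 and board_top between 0.036 and 0.06 m and angle between the x axis of slat3 and the y axis of board_top, either way round below 0.16 rad) or (z of slat3 in the frame of board_top between 0.03 and 0.04 m and x of slat3 in the frame of board_top between -0.016 and 0.016 m and horizontal distance between slat3 and board_top between 0.036 and 0.06 m and angle between the x axis of slat3 and the x axis of board_top, either way round below 0.16 rad)) and ((z of slat4 in the frame of board_top between 0.002 and 0.012 m and x of slat4 in the frame of board_top between -0.016 and 0.016 m and horizontal distance between slat4 and board_top between 0.036 and 0.06 m and angle between the x axis of slat4 and the x axis of board_top, either way round below 0.16 rad) or (z of slat4 in the frame of board_top between 0.016 and 0.026 m and y of slat4 in the frame of board_top between -0.016 and 0.016 m and horizontal distance between slat4 and board_top between 0.036 and 0.06 m and angle between the x axis of slat4 and the y axis of board_top, either way round below 0.16 rad) or (z of slat4 in the frame of board_top between 0.03 and 0.04 m and x of slat4 in the frame of board_top between -0.016 and 0.016 m and horizontal distance between slat4 and board_top between 0.036 and 0.06 m and angle between the x axis of slat4 and the x axis of board_top, either way round below 0.16 rad)) and ((z of slat5 in the frame of board_top between 0.002 and 0.012 m and x of slat5 in the frame of board_top between -0.016 and 0.016 m and horizontal distance between slat5 and board_top between 0.036 and 0.06 m and angle between the x axis of slat5 and the x axis of board_top, either way round below 0.16 rad) or (z of slat5 in the frame of board_top between 0.016 and 0.026 m and y of slat5 in the frame of board_top between -0.016 and 0.016 m and horizontal distance between slat5 and board_top between 0.036 and 0.06 m and angle between the x axis of slat5 and the y axis of board_top, either way round below 0.16 rad) or (z of slat5 in the frame of board_top between 0.03 and 0.04 m and x of slat5 in the frame of board_top between -0.016 and 0.016 m and horizontal distance between slat5 and board_top between 0.036 and 0.06 m and angle between the x axis of slat5 and the x axis of board_top, either way round below 0.16 rad))) or (((z of slat0 in the frame of board_top between 0.002 and 0.012 m and y of slat0 in the frame of board_top between -0.016 and 0.016 m and horizontal distance between slat0 and board_top between 0.036 and 0.06 m and angle between the x axis of slat0 and the y axis of board_top, either way round below 0.16 rad) or (z of slat0 in the frame of board_top between 0.016 and 0.026 m and x of slat0 in the frame of board_top between -0.016 and 0.016 m and horizontal distance between slat0 and board_top between 0.036 and 0.06 m and angle between the x axis of slat0 and the x axis of board_top, either way round below 0.16 rad) or (z of slat0 in the frame of board_top between 0.03 and 0.04 m and y of slat0 in the frame of board_top between -0.016 and 0.016 m and horizontal distance between slat0 and board_top between 0.036 and 0.06 m and angle between the x axis of slat0 and the y axis of board_top, either way round below 0.16 rad)) and ((z of slat1 in the frame of board_top between 0.002 and 0.012 m and y of slat1 in the frame of board_top between -0.016 and 0.016 m and horizontal distance between slat1 and board_top between 0.036 and 0.06 m and angle between the x axis of slat1 and the y axis of board_top, either way round below 0.16 rad) or (z of slat1 in the frame of board_top between 0.016 and 0.026 m and x of slat1 in the frame of board_top between -0.016 and 0.016 m and horizontal distance between slat1 and board_top between 0.036 and 0.06 m and angle between the x axis of slat1 and the x axis of board_top, either way round below 0.16 rad) or (z of slat1 in the frame of board_top between 0.03 and 0.04 m and y of slat1 in the frame of board_top between -0.016 and 0.016 m and horizontal distance between slat1 and board_top between 0.036 and 0.06 m and angle between the x axis of slat1 and the y axis of board_top, either way round below 0.16 rad)) and ((z of slat2 in the frame of board_top between 0.002 and 0.012 m and y of slat2 in the frame of board_top between -0.016 and 0.016 m and horizontal distance between slat2 and board_top between 0.036 and 0.06 m and angle between the x axis of slat2 and the y axis of board_top, either way round below 0.16 rad) or (z of slat2 in the frame of board_top between 0.016 and 0.026 m and x of slat2 in the frame of board_top between -0.016 and 0.016 m and horizontal distance between slat2 and board_top between 0.036 and 0.06 m and angle between the x axis of slat2 and the x axis of board_top, either way round below 0.16 rad) or (z of slat2 in the frame of board_top between 0.03 and 0.04 m and y of slat2 in the frame of board_top between -0.016 and 0.016 m and horizontal distance between slat2 and board_top between 0.036 and 0.06 m and angle between the x axis of slat2 and the y axis of board_top, either way round below 0.16 rad)) and ((z of slat3 in the frame of board_top between 0.002 and 0.012 m and y of slat3 in the frame of board_top between -0.016 and 0.016 m and horizontal distance between slat3 and board_top between 0.036 and 0.06 m and angle between the x axis of slat3 and the y axis of board_top, either way round below 0.16 rad) or (z of slat3 in the frame of board_top between 0.016 and 0.026 m and x of slat3 in the frame of board_top between -0.016 and 0.016 m and horizontal distance between slat3 and board_top between 0.036 and 0.06 m and angle between the x axis of slat3 and the x axis of board_top, either way round below 0.16 rad) or (z of slat3 in the frame of board_top between 0.03 and 0.04 m and y of slat3 in the frame of board_top between -0.016 and 0.016 m and horizontal distance between slat3 and board_top between 0.036 and 0.06 m and angle between the x axis of slat3 and the y axis of board_top, either way round below 0.16 rad)) and ((z of slat4 in the frame of board_top between 0.002 and 0.012 m and y of slat4 in the frame of board_top between -0.016 and 0.016 m and horizontal distance between slat4 and board_top between 0.036 and 0.06 m and angle between the x axis of slat4 and the y axis of board_top, either way round below 0.16 rad) or (z of slat4 in the frame of board_top between 0.016 and 0.026 m and x of slat4 in the frame of board_top between -0.016 and 0.016 m and horizontal distance between slat4 and board_top between 0.036 and 0.06 m and angle between the x axis of slat4 and the x axis of board_top, either way round below 0.16 rad) or (z of slat4 in the frame of board_top between 0.03 and 0.04 m and y of slat4 in the frame of board_top between -0.016 and 0.016 m and horizontal distance between slat4 and board_top between 0.036 and 0.06 m and angle between the x axis of slat4 and the y axis of board_top, either way round below 0.16 rad)) and ((z of slat5 in the frame of board_top between 0.002 and 0.012 m and y of slat5 in the frame of board_top between -0.016 and 0.016 m and horizontal distance between slat5 and board_top between 0.036 and 0.06 m and angle between the x axis of slat5 and the y axis of board_top, either way round below 0.16 rad) or (z of slat5 in the frame of board_top between 0.016 and 0.026 m and x of slat5 in the frame of board_top between -0.016 and 0.016 m and horizontal distance between slat5 and board_top between 0.036 and 0.06 m and angle between the x axis of slat5 and the x axis of board_top, either way round below 0.16 rad) or (z of slat5 in the frame of board_top between 0.03 and 0.04 m and y of slat5 in the frame of board_top between -0.016 and 0.016 m and horizontal distance between slat5 and board_top between 0.036 and 0.06 m and angle between the x axis of slat5 and the y axis of board_top, either way round below 0.16 rad)))) and z of stud0 in the frame of well_mouth between -0.085 and -0.005 m and x of stud0 in the frame of well_mouth between -0.014 and 0.014 m and y of stud0 in the frame of well_mouth between -0.014 and 0.014 m and z of stud1 in the frame of well_mouth between -0.085 and -0.005 m and x of stud1 in the frame of well_mouth between -0.014 and 0.014 m and y of stud1 in the frame of well_mouth between -0.014 and 0.014 m and z of stud2 in the frame of well_mouth between -0.085 and -0.005 m and x of stud2 in the frame of well_mouth between -0.014 and 0.014 m and y of stud2 in the frame of well_mouth between -0.014 and 0.014 m and z of stud3 in the frame of well_mouth between -0.085 and -0.005 m and x of stud3 in the frame of well_mouth between -0.014 and 0.014 m and y of stud3 in the frame of well_mouth between -0.014 and 0.014 m and value of joint feed_lever above 0.85 rad and linear speed of each of slat0, slat1, slat2, slat3, slat4, slat5, stud0, stud1, stud2, stud3 below 0.03 m/s); the robot touches nothing.
It fails at once if another tool (smasher, spool, glue jar, awl, hammer or wrench) is pushed more than 40 mm from its place (distance of any of smasher, spool, glue, awl, hammer, wrench from where it was at the start of the episode above 0.04 m).
Of slat0, slat1, slat2, slat3, slat4, slat5 only 5 to 6 are there at a start; the rules pass over those that are not, and their reading is None.
Of stud0, stud1, stud2, stud3 only 3 to 4 are there at a start; the rules pass over those that are not, and their reading is None.
At some moment in a run one of stud0, stud1, stud2, stud3 may be knocked a few centimetres aside while the robot is not near it.
Once in a run the grip may slacken for a moment while it holds something.
It also fails if it takes over 210 s, if anything falls off the work surface, if the arm or the gripper's body presses on something with over 40 N, if the wrist force passes 120 N, or if a joint passes its speed limit or range.

## Robot

A 6-joint arm with a two-finger parallel gripper is mounted at the origin on the work surface. World frame = base frame: x ahead of the robot, y to its left, z up, the work surface at z = 0. Lengths are in m, angles in rad, forces in N, time in s.
With the tool pointing down it reaches from about 0.25 to 0.725 m from the base axis. Payload 4 kg.
Tool frame: the origin (TCP) lies between the finger pads; the fingertips stand 8 mm ahead of it and the grasp point (between the pads) lies 11 mm behind it (bot.tip_reach is the distance from the TCP to the fingertips, in m); z points along the fingers, y is the line along which they close (so a half turn about z gives the same grasp; the last joint's range is limited). The gripper opens to 85 mm and grips with 20 to 120 N. Pads are 22 mm wide; open, the fingers measure 114 mm over their backs; the gripper's body (76 mm by 85 mm) begins 54 mm behind the grasp point. The pads swing forward as they close: fully open they stand 13 mm farther back than shut.
Start: joints at [1.13, 0.241, 0.005, 1.335, 0, 1.571], TCP at [0.213, 0.452, 0.239] pointing down, gripper open.
Joint ranges: [-2.72, 2.72], [-1.05, 1.87], [-1.09, 1.28], [-1.99, 2.15], [-1.42, 1.44], [-3.14, 3.14]. Speed limits (rad/s): [2.79, 2.79, 3.14, 3.14, 3.14, 3.14].

## Interface

Orientations are given as a unit quaternion [x, y, z, w].
In Python, from workcell import bot gives the robot as it stands.
- The arm moves only by the tool move_arm, never from a script. Its argument "deltas" is a list of rows, each a list of 7 numbers: the opening, from 0 (shut) to 1 (fully open), then the shift along the tool's x, y, z in mm, then the turn, a rotation vector about the tool's x, y, z in degrees. In form: [[gripper, tx, ty, tz, ax, ay, az], ...]. A call has 1 to 10 rows; each row shifts and turns the commanded pose from where the row before left it, along the tool's axes as they then stand; what a row does not reach is not made up. A row lasts 1/12 s, in which the tool goes at most 41.7 mm and 7.16 degrees, less where a joint would pass 70% of its speed; a pose out of reach is approached as far as the arm can. A call is refused whole if a number of a shift passes 41.7 or a number of a turn 7.16, either way. A call with a gripper value outside its range is refused whole. The fingers move at their own pace and stop on an object; the grip force is fixed at half the most. Time passes only in rows, so rows that do not move let the fingers close. It gives the time, the measured TCP pose, the force, the opening and the grip force at its end, in the units of the state.
- bot.get_obs(): the state, without advancing time (a new reading comes with each control period).
- bot.camera(name): name is "scene" or "top" or "wrist"; returns the picture (384x512x3 uint8, blue, green, red); there is no depth.
- bot.calibration(name): a dict with "K" (3x3 intrinsics, pixels), "dist_coeffs" ([k1, k2, p1, p2, k3] as OpenCV has them; the pictures are not rectified), "position" and "orientation" of the camera in the world. Camera axes: x right, y down, z forward; pixel columns grow to the right and rows downward; lengths in m; the calibration is good to about 2 mm. A picture is of the moment at which its call begins: read the wrist's pose just before it. calibration takes no time and is no camera call; for the wrist camera it gives the pose at the moment of the call.
- bot.job_done(): hands the job in; it is judged then, once.
Trained networks look in the newest picture that a camera, given by its name, has taken for a name from the list of things; names that differ only in an ending like _2 or _b are one class to them, and where a whole thing is asked for, a point or a joint stands for the part that bears it (a point fixed in the world has none). Each returns a list of dicts, best first, with "conf" (0 to 1); they miss things now and then, are a little off and sometimes report something else, mostly with a low value. They report only what shows in the picture. A call takes as long as a camera call. They do not tell look-alikes from the thing itself.
- bot.outline_of(query, camera): "pixels" (384x512 bool, what is visible of it) and "rect" ([left, top, width, height] in pixels, round what is visible of it).
The state is a dict: "clock": time; "joint_pos": joint angles; "joint_vel": joint speeds; "tau": joint torques, N m; "eef_pos": TCP position; "tool_rot": TCP orientation; "ft_force": force on the tool from outside, world axes, zero at the start; "ft_torque": the same for the moment, N m; "grip_width": finger opening in m; "grasp_force": force on a finger pad.
Only numpy, scipy, OpenCV 4.12 (cv2) and the standard library are available. Lean on these libraries where they do the work, as an engineer would, in place of code of your own. Each camera call takes 0.05 s, during which the arm holds its last target. There are 200 camera calls.

## Working session

There is one attempt and no reset: what is moved stays moved. The work goes in short steps, Python scripts to look and compute and a tool call to move; the robot and the scene stay as the last step left them, time stands still between calls to the robot, and variables do not carry over. Pictures are saved under pics/ and viewed, at most 15 in all, crops included, and the job is handed in when it is done.

Besides the shell and the picture viewer there is one more tool, called by a JSON object that holds its "op" and its "data", one argument or row to a line. move_arm: Moves the arm, as the interface text tells. Its arguments: {"type":"object","properties":{"deltas":{"type":"array","items":{"type":"array","items":{"type":"number"}}}},"required":["deltas"]}

```bash
mkdir -p pics
cat > h.py <<'E'
import numpy as np, cv2
from scipy.spatial.transform import Rotation as R
from workcell import bot
def ray(uv,cam,cal=None):
    c=cal or bot.calibration(cam)
    p=cv2.undistortPoints(np.array(uv,float).reshape(-1,1,2),np.array(c["K"],float),np.array(c["dist_coeffs"],float)).reshape(-1,2)
    d=np.c_[p,np.ones(len(p))]@R.from_quat(c["orientation"]).as_matrix().T
    return np.array(c["position"]),d
def at_z(uv,z,cam,cal=None):
    o,d=ray(uv,cam,cal)
    return (o+d*((z-o[2])/d[:,2])[:,None])
def proj(P,cam):
    c=bot.calibration(cam); Rm=R.from_quat(c["orientation"]).as_matrix()
    rv=cv2.Rodrigues(Rm.T)[0]; t=-Rm.T@np.array(c["position"])
    return cv2.projectPoints(np.array(P,float).reshape(-1,1,3),rv,t,np.array(c["K"],float),np.array(c["dist_coeffs"],float))[0].reshape(-1,2)
E
python3 - <<'E'
from h import *
for n in("top","scene"):
    im=bot.camera(n); cv2.imwrite(f"pics/{n}0.png",cv2.resize(im,(800,600)))
    c=bot.calibration(n); print(n,c["position"],R.from_quat(c["orientation"]).as_matrix().round(2).tolist(),np.array(c["K"])[0,0])
for q,z in (("slat0",.017),("stud0",.012),("board_top",.015),("hopper_rim",.145),("feed_lever_tip",.104),("smasher",.05),("spool",.06),("glue",.07),("awl",.01),("hammer",.01),("wrench",.01)):
    try: o=bot.outline_of(q,"top")
    except Exception as e: print(q,e); continue
    for d in o:
        if d["conf"]<.2: continue
        r=cv2.minAreaRect(cv2.findNonZero(d["pixels"].astype(np.uint8)))
        b=cv2.boxPoints(r); w=at_z(b,z,"top")[:,:2]
        ce=w.mean(0); e=[w[1]-w[0],w[2]-w[1]]; L=[np.linalg.norm(v) for v in e]; k=int(L[1]>L[0])
        print(q,round(d["conf"],2),"px",np.round(r[0]).tolist(),"c",ce.round(3),"L",np.round(L,3).tolist(),"ang",round(np.degrees(np.arctan2(e[k][1],e[k][0])),1), bot.camera.__name__ and "")
E
```

```text
top [0.39162117 0.14841562 1.46276397] [[-0.03, -1.0, 0.06], [-1.0, 0.03, -0.0], [0.0, -0.06, -1.0]] 475.340086235941
scene [ 1.37390337 -0.54789098  0.81128   ] [[0.62, 0.4, -0.67], [0.78, -0.34, 0.52], [-0.02, -0.85, -0.53]] 364.7115696781217
slat0 0.83 px [239.0, 201.0] c [0.443 0.202] L [0.128, 0.024] ang -89.1 
slat0 0.78 px [191.0, 174.0] c [0.529 0.347] L [0.027, 0.124] ang -99.6 
slat0 0.78 px [86.0, 207.0] c [0.437 0.661] L [0.132, 0.027] ang -66.4 
slat0 0.64 px [193.0, 283.0] c [0.201 0.345] L [0.027, 0.129] ang -111.9 
slat0 0.62 px [187.0, 202.0] c [0.444 0.36 ] L [0.127, 0.024] ang -91.5 
slat0 0.53 px [239.0, 156.0] c [0.581 0.201] L [0.027, 0.126] ang -93.6 
slat0 0.34 px [375.0, 159.0] c [ 0.56  -0.214] L [0.026, 0.044] ang -155.9 
board_top 0.56 px [317.0, 178.0] c [ 0.509 -0.036] L [0.126, 0.128] ang -163.7 
hopper_rim 0.66 px [388.0, 135.0] c [ 0.611 -0.222] L [0.211, 0.191] ang -83.1 
feed_lever_tip 0.52 px [374.0, 160.0] c [ 0.547 -0.191] L [0.027, 0.041] ang -116.0 
smasher 0.73 px [239.0, 178.0] c [0.512 0.201] L [0.025, 0.125] ang -101.0 
smasher 0.56 px [312.0, 97.0] c [ 0.748 -0.027] L [0.057, 0.067] ang 178.2 
spool 0.75 px [238.0, 156.0] c [0.573 0.199] L [0.122, 0.027] ang -91.5 
spool 0.49 px [294.0, 219.0] c [0.384 0.039] L [0.05, 0.047] ang -91.5 
spool 0.23 px [233.0, 100.0] c [0.741 0.211] L [0.251, 0.087] ang -91.4 
glue 0.64 px [336.0, 218.0] c [ 0.384 -0.082] L [0.052, 0.047] ang -91.4 
awl 0.76 px [404.0, 244.0] c [ 0.302 -0.293] L [0.106, 0.023] ang -53.0 
hammer 0.75 px [141.0, 185.0] c [0.5   0.499] L [0.038, 0.173] ang -153.0 
hammer 0.68 px [233.0, 100.0] c [0.754 0.214] L [0.259, 0.09] ang -91.4 
wrench 0.59 px [141.0, 185.0] c [0.499 0.499] L [0.037, 0.177] ang -152.5
```

View pics/top0.png

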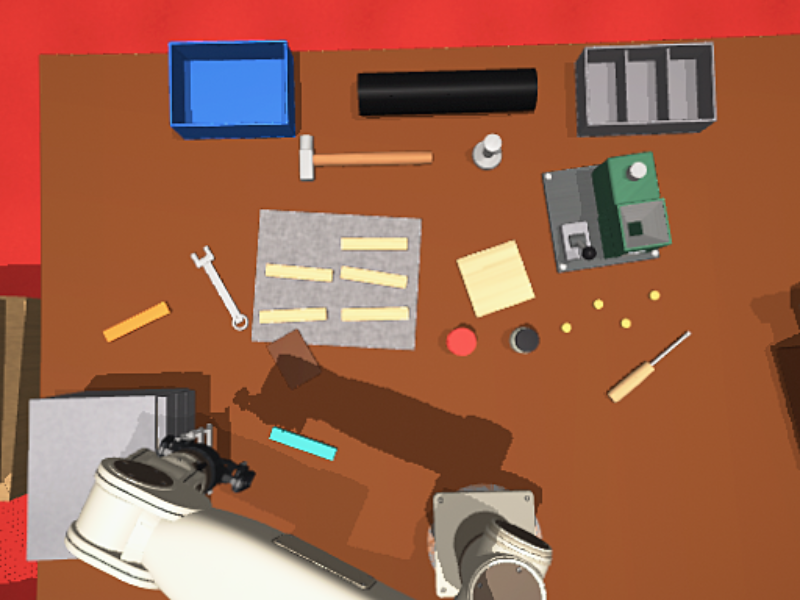

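View pics/scene0.png

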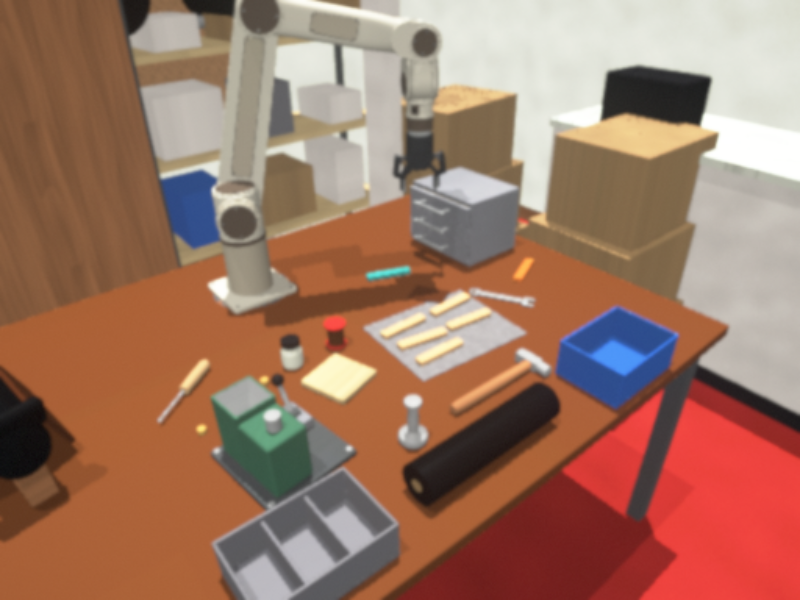

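The top view shows five beech slats on the pad, at about (374,244), (298,272), (374,277), (292,316) and (375,314) in the 800-px picture. It also shows the board at (496,278), four studs at (598,304), (655,295), (566,328) and (626,323), the hopper well at (636,229) and the lever ball at (589,253). The scene view confirms the same layout.

Run:
```python
from h import *
o=bot.get_obs(); print(o["clock"],o["eef_pos"],R.from_quat(o["tool_rot"]).as_matrix().round(2).tolist(),o["grip_width"])
im=bot.camera("top"); hsv=cv2.cvtColor(im,cv2.COLOR_BGR2HSV)
for x,y in((374,244),(496,278),(598,304),(640,205),(636,229),(655,212),(589,253),(615,235)): print((x,y),hsv[int(y/1.5625),int(x/1.5625)])
m=cv2.inRange(hsv,(18,30,170),(35,255,255))
n,l,s,c=cv2.connectedComponentsWithStats(m)
for i in range(1,n):
    if s[i,4]<6: continue
    A=s[i,4]; z=.017 if 200<A<700 else .015 if A>=700 else .012
    v=np.argwhere(l==i)[:,::-1].astype(float); w=at_z(v,z,"top")[:,:2]
    cc=w.mean(0); ev,E=np.linalg.eigh(np.cov(w.T)); a=np.degrees(np.arctan2(E[1,1],E[0,1]))
    ext=np.sqrt(12*ev)
    r=cv2.minAreaRect(w.astype(np.float32)*1000)
    print(A,"px",c[i].round(1),"w",cc.round(4),"yaw",round((a+180)%180,1),"ext",ext.round(3),"rect",np.round(r[2],1))
# crop of press, magnified
cv2.imwrite("pics/press.png",cv2.resize(im[85:215,335:460],None,fx=4.5,fy=4.5,interpolation=cv2.INTER_CUBIC))
```

```text
0.65 [0.21332393 0.4522022  0.23932262] [[-0.9, 0.43, 0.0], [0.43, 0.9, 0.0], [0.0, 0.0, -1.0]] 0.08559183509587
(374, 244) [ 27  68 250]
(496, 278) [ 24  78 250]
(598, 304) [ 27 124 252]
(640, 205) [  7  15 150]
(636, 229) [73 99 54]
(655, 212) [ 15  11 138]
(589, 253) [160  17  46]
(615, 235) [ 72 104  54]
343 px [239.1 155.5] w [0.582  0.1989] yaw 88.6 ext [0.024 0.131] rect 88.5
1548 px [316.7 177.9] w [ 0.5073 -0.0364] yaw 90.0 ext [0.12 0.12] rect 17.6
346 px [191.1 174.1] w [0.5288 0.3465] yaw 83.5 ext [0.025 0.131] rect 83.3
347 px [239. 177.] w [0.5162 0.2008] yaw 79.6 ext [0.025 0.131] rect 79.7
32 px [418.5 188.5] w [ 0.4671 -0.3436] yaw 152.3 ext [0.017 0.017] rect 87.4
30 px [382.6 194.2] w [ 0.4526 -0.235 ] yaw 13.0 ext [0.016 0.017] rect 42.8
291 px [ 87.3 205.4] w [0.4419 0.6592] yaw 115.0 ext [0.021 0.128] rect 25.6
355 px [187.  201.4] w [0.4459 0.3603] yaw 91.6 ext [0.025 0.13 ] rect 1.3
358 px [239.7 200.5] w [0.4443 0.2001] yaw 89.4 ext [0.025 0.134] rect 0.1
28 px [400.2 206.5] w [ 0.4138 -0.2863] yaw 160.4 ext [0.016 0.016] rect 43.3
30 px [362.2 209.4] w [ 0.4
[... 949 characters left out ...]
85] rect 63.7
8 px [278.8 354.2] w [-0.0152  0.0949] yaw 3.1 ext [0.005 0.017] rect 88.2
8 px [317.5 356.5] w [-0.0243 -0.0199] yaw 103.3 ext [0.004 0.026] rect 14.2
9 px [ 85.  359.3] w [-0.0107  0.6659] yaw 79.2 ext [0.003 0.028] rect 78.4
7 px [ 93.4 363.9] w [-0.0246  0.6414] yaw 37.3 ext [0.004 0.025] rect 31.2
44 px [305.2 370.5] w [-0.0634  0.0182] yaw 148.2 ext [0.011 0.073] rect 58.5
13 px [279. 369.] w [-0.0575  0.0954] yaw 178.2 ext [0.    0.038] rect 88.2
27 px [ 99.9 375.1] w [-0.0572  0.6223] yaw 52.2 ext [0.01  0.057] rect 56.2
7 px [283.9 377.7] w [-0.0826  0.0819] yaw 143.2 ext [0.008 0.016] rect 53.5
9 px [288.  380.8] w [-0.0916  0.0699] yaw 95.1 ext [0.003 0.028] rect 6.4
```

View pics/press.png

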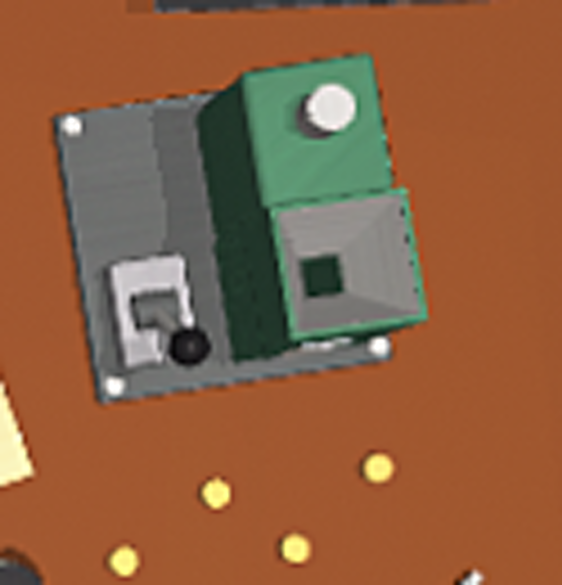

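The crop shows the hopper rim corners at about (272,207), (408,188), (427,319) and (288,342), and the well at (323,276). Next I'll write a planner and start on the slats.

```bash
cat >> h.py <<'E'
def cur():
    o=bot.get_obs(); M=R.from_quat(o["tool_rot"]).as_matrix()
    return np.array(o["eef_pos"]),np.degrees(np.arctan2(M[1,1],M[0,1])),o
def plan(p,phi,wps,smax=34,amax=6.5):
    """wps: (x,y,z,phi,label) mm-free; prints yaw rows then shift rows"""
    p=np.array(p,float)
    for x,y,z,f,lab in wps:
        d=(f-phi+90)%180-90
        if abs(d)>.05:
            n=int(np.ceil(abs(d)/amax)); print(lab,n,"x yaw",round(-d/n,2)); phi=phi+d
        t=(np.array([x,y,z])-p)*1000; c,s=np.cos(np.radians(phi)),np.sin(np.radians(phi))
        v=np.array([-s*t[0]+c*t[1],c*t[0]+s*t[1],-t[2]]); n=max(1,int(np.ceil(np.linalg.norm(v)/smax)))
        print(lab,n,"x shift",(v/n).round(1).tolist()); p=np.array([x,y,z])
    print("end phi",round(phi,1))
SL={'D':(.4459,.3603,91.6),'E':(.4443,.2001,89.4),'C':(.5162,.2008,79.6),'B':(.5288,.3465,83.5),'A':(.582,.1989,88.6)}
BC=np.array([.5073,-.0364]); BY=17.6
def slot(layer,side):
    a=np.radians(BY+(90 if layer==2 else 0)); return BC+side*.048*np.array([np.cos(a),np.sin(a)]),BY+(90 if layer==2 else 0)
def pick(n): 
    x,y,a=SL[n]; return [(x,y,.10,a-90,n+"above"),(x,y,.014,a-90,n+"down"),(x,y,.13,a-90,n+"lift")]
def place(l,s):
    (x,y),f=slot(l,s); z=.015+.014*(l-1)+.011+.001
    return [(x,y,.13,f,"over"),(x,y,z+.02,f,"low"),(x,y,z,f,"set"),(x,y,.13,f,"up")]
E
python3 - <<'E'
from h import *
P=np.array([[272,207],[408,188],[427,319],[288,342]],float); raw=(P+.5)/4.5-.5+[335,85]
w=at_z(raw,.145,"top")[:,:2]; print("rim",w.round(4).tolist(),w.mean(0).round(4))
for a,b in((3,0),(2,1)): d=w[b]-w[a]; print(np.degrees(np.arctan2(d[1],d[0])))
for a,b in((1,0),(2,3)): d=w[b]-w[a]; print(np.degrees(np.arctan2(d[1],d[0]))-90)
q=lambda u:(np.array([u],float)+.5)/4.5-.5+[335,85]
print("well",at_z(q((323,276)),.092,"top"),"ball",at_z(q((189,345)),.104,"top"))
p,f,_=cur(); print(p,f)
plan(p,f,pick('D')+place(1,-1))
E
```

```text
rim [[0.623, -0.2412], [0.6322, -0.3245], [0.5508, -0.3326], [0.539, -0.2476]] [ 0.5862 -0.2865]
4.359460221868223
5.63965647144677
6.319388878189727
7.900830362754206
well [[ 0.58676598 -0.28744002  0.092     ]] ball [[ 0.54338369 -0.19750112  0.104     ]]
[0.21330531 0.45221436 0.23933052] 64.74800026553896
Dabove 10 x yaw 6.31
Dabove 9 x shift [-10.9, 25.5, 15.5]
Ddown 3 x shift [0.0, 0.0, 28.7]
Dlift 4 x shift [0.0, 0.0, -29.0]
over 3 x yaw -5.33
over 13 x shift [-30.5, -8.4, -0.0]
low 3 x shift [0.0, 0.0, 27.7]
set 1 x shift [0.0, 0.0, 20.0]
up 4 x shift [0.0, 0.0, -25.8]
end phi 17.6
```

{"op": "move_arm", "data": {
  "deltas": [
    [0.6,0,0,0,0,0,6.31],
    [0.6,0,0,0,0,0,6.31],
    [0.6,0,0,0,0,0,6.31],
    [0.6,0,0,0,0,0,6.31],
    [0.6,0,0,0,0,0,6.31],
    [0.6,0,0,0,0,0,6.31],
    [0.6,0,0,0,0,0,6.31],
    [0.6,0,0,0,0,0,6.31],
    [0.6,0,0,0,0,0,6.31],
    [0.6,0,0,0,0,0,6.31]
  ]
}}

```text
clock: 1.53
eef_pos: [0.2133, 0.4522, 0.2393]
tool_rot: [0.699, 0.715, 0.0, -0.0]
ft_force: [-0.6, 0.5, -0.7]
grip_width: 0.0516
grasp_force: 0.0
```

{"op": "move_arm", "data": {
  "deltas": [
    [0.6,-10.9,25.5,15.5,0,0,0],
    [0.6,-10.9,25.5,15.5,0,0,0],
    [0.6,-10.9,25.5,15.5,0,0,0],
    [0.6,-10.9,25.5,15.5,0,0,0],
    [0.6,-10.9,25.5,15.5,0,0,0],
    [0.6,-10.9,25.5,15.5,0,0,0],
    [0.6,-10.9,25.5,15.5,0,0,0],
    [0.6,-10.9,25.5,15.5,0,0,0],
    [0.6,-10.9,25.5,15.5,0,0,0],
    [0.6,0,0,0,0,0,0]
  ]
}}

```text
clock: 2.37
eef_pos: [0.4484, 0.3576, 0.0963]
tool_rot: [0.699, 0.715, -0.002, 0.001]
ft_force: [0.5, 1.2, -0.2]
grip_width: 0.0512
grasp_force: 0.0
```

Run:
```python
from h import *
p,f,o=cur(); print(p.round(4),f,o["grip_width"],o["clock"])
im=bot.camera("wrist"); cv2.imwrite("pics/w1.png",im)
plan(p,f,pick('D')+place(1,-1))
```

```text
[0.4484 0.3576 0.0963] 1.3452665392538736 0.0512250400043645 2.3667
Dabove 1 x yaw -0.25
Dabove 1 x shift [2.8, -2.4, -3.7]
Ddown 3 x shift [0.0, 0.0, 28.7]
Dlift 4 x shift [0.0, 0.0, -29.0]
over 3 x yaw -5.33
over 13 x shift [-30.5, -8.4, -0.0]
low 3 x shift [0.0, 0.0, 27.7]
set 1 x shift [0.0, 0.0, 20.0]
up 4 x shift [0.0, 0.0, -25.8]
end phi 17.6
```

View pics/w1.png

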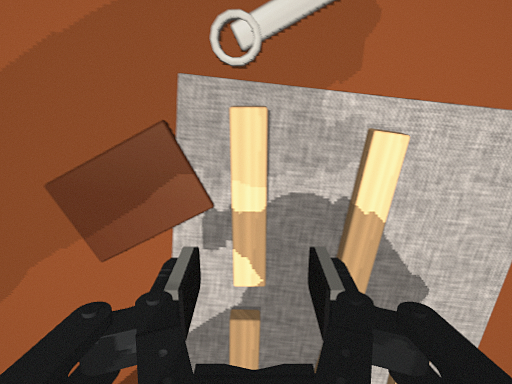

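The wrist view shows slat D centred between the fingers, lying from (249,107) to (249,285), with slat B to its right. I'll check its centre against the calibration.

Run:
```python
from h import *
print("ends mid at .017",at_z([[249,107],[249,285]],.017,"wrist").round(4).tolist()); p,f,o=cur(); print("tcp floor px",proj([[p[0],p[1],.017]],"wrist"),p)
print("proj D",proj([[.4459,.3603,.017]],"wrist"))
```

```text
ends mid at .017 [[0.4417, 0.4254, 0.017], [0.4441, 0.2972, 0.017]]
tcp floor px [[254.38827967 207.58553062]] [0.44665077 0.35867029 0.09757857]
proj D [[253.3486555  205.32856903]]
```

{"op": "move_arm", "data": {
  "deltas": [
    [0.6,0,0,28.6,0,0,0],
    [0.6,0,0,28.6,0,0,0],
    [0.6,0,0,18.6,0,0,0],
    [0.6,0,0,10,0,0,0],
    [0.6,0,0,0,0,0,0],
    [0.6,0,0,0,0,0,0]
  ]
}}

```text
clock: 2.92
eef_pos: [0.4453, 0.3614, 0.0146]
tool_rot: [0.697, 0.717, 0.0, -0.0]
ft_force: [0.0, -0.1, -0.0]
grip_width: 0.0512
grasp_force: 0.0
```

{"op": "move_arm", "data": {
  "deltas": [
    [0,0,0,0,0,0,0],
    [0,0,0,0,0,0,0],
    [0,0,0,0,0,0,0],
    [0,0,0,0,0,0,0],
    [0,0,0,0,0,0,0],
    [0,0,0,0,0,0,0]
  ]
}}

```text
clock: 3.42
eef_pos: [0.4467, 0.3618, 0.0161]
tool_rot: [0.697, 0.717, 0.002, 0.0]
ft_force: [-0.5, 0.3, 5.9]
grip_width: 0.0222
grasp_force: 60.7
```

{"op": "move_arm", "data": {
  "deltas": [
    [0,0,0,-29,0,0,0],
    [0,0,0,-29,0,0,0],
    [0,0,0,-29,0,0,0],
    [0,0,0,-29,0,0,0],
    [0,0,0,0,0,0,-5.33],
    [0,0,0,0,0,0,-5.33],
    [0,0,0,0,0,0,-5.33],
    [0,0,0,0,0,0,0]
  ]
}}

```text
clock: 4.08
eef_pos: [0.4457, 0.3608, 0.1308]
tool_rot: [0.59, 0.808, 0.001, 0.0]
ft_force: [-0.3, 0.1, -0.4]
grip_width: 0.022
grasp_force: 60.0
```

{"op": "move_arm", "data": {
  "deltas": [
    [0,-30.5,-8.4,0,0,0,0],
    [0,-30.5,-8.4,0,0,0,0],
    [0,-30.5,-8.4,0,0,0,0],
    [0,-30.5,-8.4,0,0,0,0],
    [0,-30.5,-8.4,0,0,0,0],
    [0,-30.5,-8.4,0,0,0,0],
    [0,-30.5,-8.4,0,0,0,0],
    [0,-30.5,-8.4,0,0,0,0],
    [0,-30.5,-8.4,0,0,0,0],
    [0,-30.5,-8.4,0,0,0,0]
  ]
}}

```text
clock: 4.92
eef_pos: [0.4577, 0.0431, 0.1303]
tool_rot: [0.591, 0.806, 0.0, 0.0]
ft_force: [-0.1, 0.2, 0.6]
grip_width: 0.0223
grasp_force: 60.0
```

{"op": "move_arm", "data": {
  "deltas": [
    [0,-30.5,-8.4,0,0,0,0],
    [0,-30.5,-8.4,0,0,0,0],
    [0,-30.5,-8.4,0,0,0,0],
    [0,0,0,0,0,0,0],
    [0,0,0,0,0,0,0],
    [0,0,0,0,0,0,0],
    [0,0,0,28,0,0,0],
    [0,0,0,28,0,0,0],
    [0,0,0,26,0,0,0],
    [0,0,0,0,0,0,0]
  ]
}}

```text
clock: 5.75
eef_pos: [0.4574, -0.0482, 0.0438]
tool_rot: [0.59, 0.808, -0.002, -0.004]
ft_force: [-0.7, -0.6, -0.2]
grip_width: 0.0225
grasp_force: 59.9
```

Run:
```python
from h import *
p,f,o=cur(); print(p.round(4),f,o["grip_width"],o["grasp_force"])
plan(p,f,[(*slot(1,-1)[0],.028,17.6,"set")],smax=10)
p=(*slot(1,-1)[0],.13); plan(p,17.6,[w if 'down' not in w[4] else (*w[:2],.016,*w[3:]) for w in pick('E')]+place(1,1))
im=bot.camera("top"); cv2.imwrite("pics/t1.png",im[100:260,180:400].repeat(3,0).repeat(3,1))
```

```text
[ 0.4574 -0.0482  0.0438] 17.73982938760814 0.022475905824420262 59.94819402694702
set 1 x yaw 0.14
set 2 x shift [-1.9, 1.6, 7.9]
end phi 17.6
Eabove 3 x yaw 6.07
Eabove 8 x shift [31.4, -2.5, 3.8]
Edown 3 x shift [0.0, 0.0, 28.0]
Elift 4 x shift [0.0, 0.0, -28.5]
over 3 x yaw -6.07
over 8 x shift [-30.6, 4.6, -0.0]
low 3 x shift [0.0, 0.0, 27.7]
set 1 x shift [0.0, 0.0, 20.0]
up 4 x shift [0.0, 0.0, -25.8]
end phi 17.6
```

View pics/t1.png

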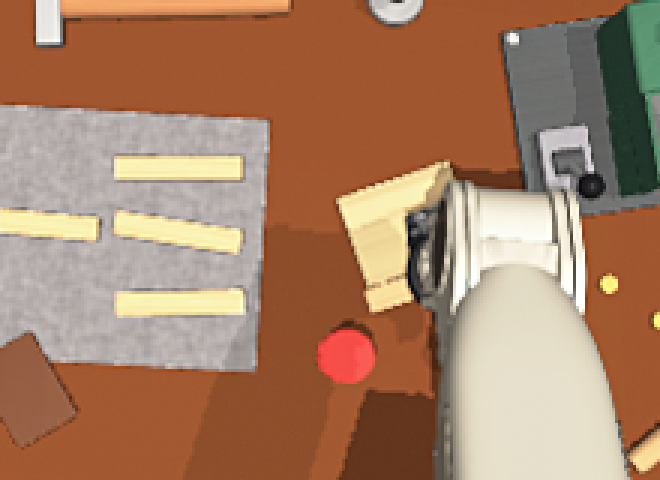

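The slat in the gripper lies along the board's near edge, its end at (390,294) in the crop. Setting it down and fetching E.

{"op": "move_arm", "data": {
  "deltas": [
    [0,0,0,10,0,0,0],
    [0,0,0,10,0,0,0],
    [0,0,0,0,0,0,0],
    [0,0,0,0,0,0,0],
    [0,0,0,0,0,0,0],
    [0.5,0,0,0,0,0,0],
    [0.5,0,0,0,0,0,0],
    [0.5,0,0,0,0,0,0],
    [0.5,0,0,0,0,0,0]
  ]
}}

```text
clock: 6.55
eef_pos: [0.4618, -0.0503, 0.0284]
tool_rot: [0.59, 0.807, 0.0, 0.0]
ft_force: [0.1, -0.4, -0.0]
grip_width: 0.043
grasp_force: 0.0
```

{"op": "move_arm", "data": {
  "deltas": [
    [0.5,0,0,-25.5,0,0,0],
    [0.5,0,0,-25.5,0,0,0],
    [0.5,0,0,-25.5,0,0,0],
    [0.5,0,0,-25.5,0,0,0],
    [0.6,0,0,0,0,0,6.07],
    [0.6,0,0,0,0,0,6.07],
    [0.6,0,0,0,0,0,6.07]
  ]
}}

```text
clock: 7.13
eef_pos: [0.462, -0.0503, 0.1309]
tool_rot: [0.713, 0.702, 0.001, 0.001]
ft_force: [0.1, 0.3, -0.8]
grip_width: 0.0513
grasp_force: 0.0
```

{"op": "move_arm", "data": {
  "deltas": [
    [0.6,31.4,-2.5,3.8,0,0,0],
    [0.6,31.4,-2.5,3.8,0,0,0],
    [0.6,31.4,-2.5,3.8,0,0,0],
    [0.6,31.4,-2.5,3.8,0,0,0],
    [0.6,31.4,-2.5,3.8,0,0,0],
    [0.6,31.4,-2.5,3.8,0,0,0],
    [0.6,31.4,-2.5,3.8,0,0,0],
    [0.6,31.4,-2.5,3.8,0,0,0],
    [0.6,0,0,0,0,0,0],
    [0.6,0,0,0,0,0,0]
  ]
}}

```text
clock: 7.97
eef_pos: [0.4436, 0.2024, 0.0993]
tool_rot: [0.709, 0.705, -0.0, 0.0]
ft_force: [0.2, -0.7, -0.0]
grip_width: 0.0511
grasp_force: 0.0
```

Run:
```python
from h import *
p,f,o=cur(); print(p.round(4),f,o["grip_width"])
im=bot.camera("top"); cv2.imwrite("pics/t2.png",im[100:260,180:400].repeat(3,0).repeat(3,1))
p,f,o=cur(); print(p.round(4),f)
```

```text
[0.4436 0.2024 0.0993] -0.378331491539332 0.05109871886915311
[0.4437 0.2013 0.0994] -0.49431963631864845
```

View pics/t2.png

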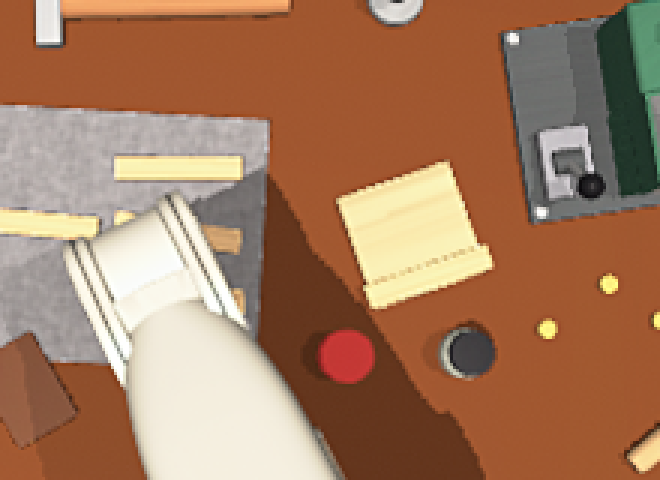

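Slat D lies flush along the near edge, from (368,298) to (490,257) in the crop. Picking E.

{"op": "move_arm", "data": {
  "deltas": [
    [0.6,0,0,28,0,0,0],
    [0.6,0,0,28,0,0,0],
    [0.6,0,0,18,0,0,0],
    [0.6,0,0,10,0,0,0],
    [0.6,0,0,0,0,0,0],
    [0,0,0,0,0,0,0],
    [0,0,0,0,0,0,0],
    [0,0,0,0,0,0,0],
    [0,0,0,0,0,0,0],
    [0,0,0,0,0,0,0]
  ]
}}

```text
clock: 8.85
eef_pos: [0.4455, 0.2015, 0.0172]
tool_rot: [0.711, 0.703, 0.001, 0.001]
ft_force: [-0.6, -1.0, 6.5]
grip_width: 0.0223
grasp_force: 59.8
```

{"op": "move_arm", "data": {
  "deltas": [
    [0,0,0,0,0,0,0],
    [0,0,0,-28.5,0,0,0],
    [0,0,0,-28.5,0,0,0],
    [0,0,0,-28.5,0,0,0],
    [0,0,0,-28.5,0,0,0],
    [0,0,0,0,0,0,-6.07],
    [0,0,0,0,0,0,-6.07],
    [0,0,0,0,0,0,-6.07]
  ]
}}

```text
clock: 9.52
eef_pos: [0.4447, 0.2016, 0.1311]
tool_rot: [0.588, 0.809, 0.001, 0.001]
ft_force: [0.6, -0.2, -0.4]
grip_width: 0.0218
grasp_force: 59.1
```

{"op": "move_arm", "data": {
  "deltas": [
    [0,-30.6,4.6,0,0,0,0],
    [0,-30.6,4.6,0,0,0,0],
    [0,-30.6,4.6,0,0,0,0],
    [0,-30.6,4.6,0,0,0,0],
    [0,-30.6,4.6,0,0,0,0],
    [0,-30.6,4.6,0,0,0,0],
    [0,-30.6,4.6,0,0,0,0],
    [0,-30.6,4.6,0,0,0,0],
    [0,0,0,0,0,0,0],
    [0,0,0,0,0,0,0]
  ]
}}

```text
clock: 10.35
eef_pos: [0.5539, -0.0224, 0.1298]
tool_rot: [0.592, 0.806, 0.0, 0.0]
ft_force: [0.1, 0.1, -0.3]
grip_width: 0.022
grasp_force: 59.1
```

{"op": "move_arm", "data": {
  "deltas": [
    [0,0,0,28,0,0,0],
    [0,0,0,28,0,0,0],
    [0,0,0,16,0,0,0],
    [0,0,0,10,0,0,0],
    [0,0,0,0,0,0,0]
  ]
}}

```text
clock: 10.77
eef_pos: [0.551, -0.0199, 0.0454]
tool_rot: [0.59, 0.808, -0.001, -0.002]
ft_force: [-0.6, 0.3, 0.5]
grip_width: 0.0222
grasp_force: 59.1
```

Run:
```python
from h import *
p,f,o=cur(); print(p.round(4),f,o["grip_width"],slot(1,1))
s=slot(1,1)[0]
def pk(n): return [w if 'down' not in w[4] else (*w[:2],.016,*w[3:]) for w in pick(n)]
a=slot(2,1); b=slot(2,-1); print(a,b)
plan((*s,.13),17.6,pk('C')); x,y,t=SL['C']
plan((x,y,.13),t-90,[(*a[0],.13,a[1],"over a"),(*[SL['A'][0],SL['A'][1]],.10,SL['A'][2]-90,"above A"),(SL['A'][0],SL['A'][1],.13,SL['A'][2]-90,"lift"),(*b[0],.13,b[1],"over b"),(*SL['B'][:2],.10,SL['B'][2]-90,"above B"),(*SL['B'][:2],.13,SL['B'][2]-90,"liftB"),(*slot(3,1)[0],.13,17.6,"over3")])
```

```text
[ 0.551  -0.0199  0.0454] 17.721280130076035 0.02219746182151115 (array([ 0.55305315, -0.02188625]), 17.6)
(array([0.49278625, 0.00935315]), 107.6) (array([ 0.52181375, -0.08215315]), 107.6)
Cabove 5 x yaw 5.6
Cabove 7 x shift [30.3, -10.9, 4.3]
Cdown 3 x shift [0.0, 0.0, 28.0]
Clift 4 x shift [0.0, 0.0, -28.5]
end phi -10.4
over a 10 x yaw 6.2
over a 6 x shift [-13.4, 29.2, -0.0]
above A 11 x yaw -6.45
above A 7 x shift [27.4, 12.1, 4.3]
lift 1 x shift [0.0, 0.0, -30.0]
over b 11 x yaw 6.45
over b 9 x shift [-15.8, 27.7, -0.0]
above B 11 x yaw -5.99
above B 13 x shift [32.8, -3.2, 2.3]
liftB 1 x shift [0.0, 0.0, -30.0]
over3 4 x yaw -6.02
over3 11 x shift [-32.6, -8.0, -0.0]
end phi 17.6
```

{"op": "move_arm", "data": {
  "deltas": [
    [0,0,0,10,0,0,0],
    [0,0,0,10,0,0,0],
    [0,0,0,0,0,0,0],
    [0,0,0,0,0,0,0],
    [0,0,0,0,0,0,0],
    [0.5,0,0,0,0,0,0],
    [0.5,0,0,0,0,0,0],
    [0.5,0,0,0,0,0,0],
    [0.5,0,0,0,0,0,0]
  ]
}}

```text
clock: 11.52
eef_pos: [0.5534, -0.021, 0.0278]
tool_rot: [0.59, 0.807, 0.0, 0.0]
ft_force: [0.4, 0.8, -0.5]
grip_width: 0.0428
grasp_force: 0.0
```

{"op": "move_arm", "data": {
  "deltas": [
    [0.5,0,0,-25.5,0,0,0],
    [0.5,0,0,-25.5,0,0,0],
    [0.5,0,0,-25.5,0,0,0],
    [0.5,0,0,-25.5,0,0,0],
    [0.6,0,0,0,0,0,5.6],
    [0.6,0,0,0,0,0,5.6],
    [0.6,0,0,0,0,0,5.6],
    [0.6,0,0,0,0,0,5.6],
    [0.6,0,0,0,0,0,5.6]
  ]
}}

```text
clock: 12.27
eef_pos: [0.5533, -0.021, 0.1298]
tool_rot: [0.77, 0.638, 0.0, 0.0]
ft_force: [-0.6, -0.1, 0.8]
grip_width: 0.051
grasp_force: 0.0
```

{"op": "move_arm", "data": {
  "deltas": [
    [0.6,30.3,-10.9,4.3,0,0,0],
    [0.6,30.3,-10.9,4.3,0,0,0],
    [0.6,30.3,-10.9,4.3,0,0,0],
    [0.6,30.3,-10.9,4.3,0,0,0],
    [0.6,30.3,-10.9,4.3,0,0,0],
    [0.6,30.3,-10.9,4.3,0,0,0],
    [0.6,30.3,-10.9,4.3,0,0,0],
    [0.6,0,0,0,0,0,0],
    [0.6,0,0,0,0,0,0],
    [0.6,0,0,0,0,0,0]
  ]
}}

```text
clock: 13.1
eef_pos: [0.5163, 0.2013, 0.0994]
tool_rot: [0.768, 0.641, -0.0, 0.0]
ft_force: [0.6, -0.6, 0.4]
grip_width: 0.0513
grasp_force: 0.0
```

{"op": "move_arm", "data": {
  "deltas": [
    [0.6,0,0,28,0,0,0],
    [0.6,0,0,28,0,0,0],
    [0.6,0,0,17,0,0,0],
    [0.6,0,0,10,0,0,0],
    [0.6,0,0,0,0,0,0],
    [0,0,0,0,0,0,0],
    [0,0,0,0,0,0,0],
    [0,0,0,0,0,0,0],
    [0,0,0,0,0,0,0],
    [0,0,0,0,0,0,0]
  ]
}}

```text
clock: 13.93
eef_pos: [0.518, 0.2017, 0.0183]
tool_rot: [0.768, 0.64, 0.002, 0.001]
ft_force: [0.6, -1.9, 7.5]
grip_width: 0.0217
grasp_force: 60.1
```

{"op": "move_arm", "data": {
  "deltas": [
    [0,0,0,0,0,0,0],
    [0,0,0,-28.5,0,0,0],
    [0,0,0,-28.5,0,0,0],
    [0,0,0,-28.5,0,0,0],
    [0,0,0,-28.5,0,0,0],
    [0,0,0,0,0,0,0]
  ]
}}

```text
clock: 14.43
eef_pos: [0.5202, 0.203, 0.1372]
tool_rot: [0.768, 0.64, 0.006, 0.002]
ft_force: [1.3, 0.5, 0.8]
grip_width: 0.0213
grasp_force: 59.3
```

{"op": "move_arm", "data": {
  "deltas": [
    [0,0,0,0,0,0,6.2],
    [0,0,0,0,0,0,6.2],
    [0,0,0,0,0,0,6.2],
    [0,0,0,0,0,0,6.2],
    [0,0,0,0,0,0,6.2],
    [0,0,0,0,0,0,6.2],
    [0,0,0,0,0,0,6.2],
    [0,0,0,0,0,0,6.2],
    [0,0,0,0,0,0,6.2],
    [0,0,0,0,0,0,6.2]
  ]
}}

```text
clock: 15.27
eef_pos: [0.5212, 0.1876, 0.1303]
tool_rot: [0.986, 0.168, -0.001, -0.008]
ft_force: [-0.7, -0.9, -0.4]
grip_width: 0.0217
grasp_force: 59.3
```

{"op": "move_arm", "data": {
  "deltas": [
    [0,-13.4,29.2,0,0,0,0],
    [0,-13.4,29.2,0,0,0,0],
    [0,-13.4,29.2,0,0,0,0],
    [0,-13.4,29.2,0,0,0,0],
    [0,-13.4,29.2,0,0,0,0],
    [0,-13.4,29.2,0,0,0,0],
    [0,0,0,0,0,0,0],
    [0,0,0,0,0,0,0],
    [0,0,0,0,0,0,0]
  ]
}}

```text
clock: 16.02
eef_pos: [0.5037, -0.0064, 0.1281]
tool_rot: [0.986, 0.166, -0.001, -0.007]
ft_force: [0.0, 0.2, -0.4]
grip_width: 0.0217
grasp_force: 59.3
```

{"op": "move_arm", "data": {
  "deltas": [
    [0,0,0,25,0,0,0],
    [0,0,0,25,0,0,0],
    [0,0,0,15,0,0,0],
    [0,0,0,4,0,0,0],
    [0,0,0,0,0,0,0],
    [0,0,0,0,0,0,0]
  ]
}}

```text
clock: 16.52
eef_pos: [0.5039, -0.0048, 0.0596]
tool_rot: [0.986, 0.167, -0.001, -0.007]
ft_force: [0.6, -0.7, 0.7]
grip_width: 0.0215
grasp_force: 59.3
```

Run:
```python
from h import *
p,f,o=cur(); print(p.round(4),f,np.array(o["joint_pos"]).round(3),R.from_quat(o["tool_rot"]).as_matrix().round(3).tolist(),np.array(o["ft_torque"]).round(2))
plan(p,f,[(*slot(2,1)[0],.062,107.6,"fix")],smax=10,amax=4)
```

```text
[ 0.5039 -0.0048  0.0596] -70.73768876683847 [-0.017  0.405 -0.267  0.903  0.013  2.788] [[0.944, 0.33, -0.004], [0.33, -0.944, 0.013], [0.0, -0.014, -1.0]] [ 0.01 -0.01  0.03]
fix 1 x yaw 1.66
fix 2 x shift [-3.1, -8.4, -1.2]
end phi -72.4
```

{"op": "move_arm", "data": {
  "deltas": [
    [0,0,0,0,-0.75,0,1.7],
    [0,-3.1,-8.4,-1.2,0,0,0],
    [0,-3.1,-8.4,-1.2,0,0,0],
    [0,0,0,0,0,0,0],
    [0,0,0,0,0,0,0],
    [0,0,0,0,0,0,0]
  ]
}}

```text
clock: 17.02
eef_pos: [0.4927, 0.0086, 0.0621]
tool_rot: [0.988, 0.152, 0.0, -0.0]
ft_force: [0.3, 0.8, -0.2]
grip_width: 0.022
grasp_force: 59.3
```

Run:
```python
from h import *
p,f,o=cur(); print(p.round(4),f,np.array(o["joint_pos"]).round(3),R.from_quat(o["tool_rot"]).as_matrix().round(3).tolist())
im=bot.camera("scene");h=im[190:290,150:290];cv2.imwrite("pics/s2.png",cv2.resize(h,None,fx=4,fy=4))
plan(p,f,[(*slot(2,1)[0],.043,107.6,"fix")],smax=10,amax=4)
```

```text
[0.4927 0.0086 0.0621] -72.49014643737557 [ 0.017  0.38  -0.3    0.89   0.     2.853] [[0.954, 0.301, 0.001], [0.301, -0.954, 0.0], [0.001, -0.0, -1.0]]
fix 1 x yaw -0.09
fix 2 x shift [0.2, -0.4, 9.5]
end phi -72.4
```

View pics/s2.png

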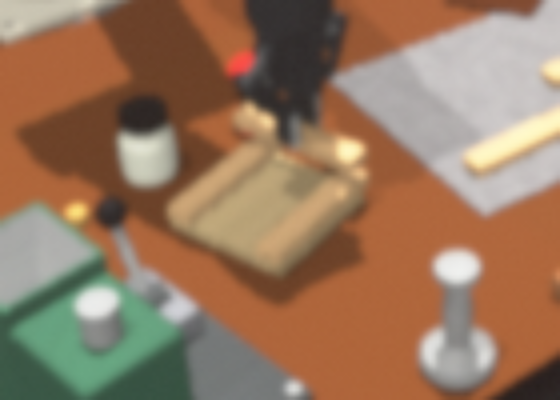

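The scene crop shows slat C held level across the two layer-1 slats, at its end of the board. Setting it, then fetching A.

{"op": "move_arm", "data": {
  "deltas": [
    [0,0,0,10,0,0,0],
    [0,0,0,9,0,0,0],
    [0,0,0,0,0,0,0],
    [0,0,0,0,0,0,0],
    [0,0,0,0,0,0,0],
    [0.5,0,0,0,0,0,0],
    [0.5,0,0,0,0,0,0],
    [0.5,0,0,0,0,0,0],
    [0.5,0,0,0,0,0,0]
  ]
}}

```text
clock: 17.82
eef_pos: [0.4918, 0.0082, 0.0418]
tool_rot: [0.988, 0.152, -0.001, -0.0]
ft_force: [-0.0, -0.2, -0.1]
grip_width: 0.0429
grasp_force: 0.0
```

{"op": "move_arm", "data": {
  "deltas": [
    [0.5,0,0,-29,0,0,0],
    [0.5,0,0,-29,0,0,0],
    [0.5,0,0,-29,0,0,0],
    [0.5,0,0,0,0,0,0],
    [0.6,0,0,0,0,0,-6.45],
    [0.6,0,0,0,0,0,-6.45],
    [0.6,0,0,0,0,0,-6.45],
    [0.6,0,0,0,0,0,-6.45],
    [0.6,0,0,0,0,0,-6.45],
    [0.6,0,0,0,0,0,-6.45]
  ]
}}

```text
clock: 18.65
eef_pos: [0.4921, 0.0083, 0.1289]
tool_rot: [0.881, 0.473, -0.001, -0.001]
ft_force: [0.8, 0.0, 0.2]
grip_width: 0.051
grasp_force: 0.0
```

{"op": "move_arm", "data": {
  "deltas": [
    [0.6,0,0,0,0,0,-6.45],
    [0.6,0,0,0,0,0,-6.45],
    [0.6,0,0,0,0,0,-6.45],
    [0.6,0,0,0,0,0,-6.45],
    [0.6,0,0,0,0,0,-6.45],
    [0.6,0,0,0,0,0,0]
  ]
}}

```text
clock: 19.15
eef_pos: [0.4921, 0.0083, 0.1289]
tool_rot: [0.716, 0.698, -0.0, -0.001]
ft_force: [-0.4, 0.1, -0.1]
grip_width: 0.0513
grasp_force: 0.0
```

{"op": "move_arm", "data": {
  "deltas": [
    [0.6,27.4,12.1,4.3,0,0,0],
    [0.6,27.4,12.1,4.3,0,0,0],
    [0.6,27.4,12.1,4.3,0,0,0],
    [0.6,27.4,12.1,4.3,0,0,0],
    [0.6,27.4,12.1,4.3,0,0,0],
    [0.6,27.4,12.1,4.3,0,0,0],
    [0.6,27.4,12.1,4.3,0,0,0],
    [0.6,0,0,0,0,0,0],
    [0.6,0,0,0,0,0,0]
  ]
}}

```text
clock: 19.9
eef_pos: [0.582, 0.199, 0.098]
tool_rot: [0.717, 0.697, -0.001, -0.001]
ft_force: [0.4, -0.5, 0.4]
grip_width: 0.0515
grasp_force: 0.0
```

Run:
```python
from h import *
p,f,o=cur(); print(p.round(4),f,SL['A'])
im=bot.camera("top"); cv2.imwrite("pics/t3.png",im[100:260,180:400].repeat(3,0).repeat(3,1))
p,f,o=cur();plan(p,f,[(*SL['A'][:2],.10,SL['A'][2]-90,"fix")],smax=10,amax=4)
```

```text
[0.582 0.199 0.098] -1.5758229036720666 (0.582, 0.1989, 88.6)
fix 1 x yaw -0.23
fix 1 x shift [1.1, 0.3, -1.6]
end phi -1.4
```

View pics/t3.png

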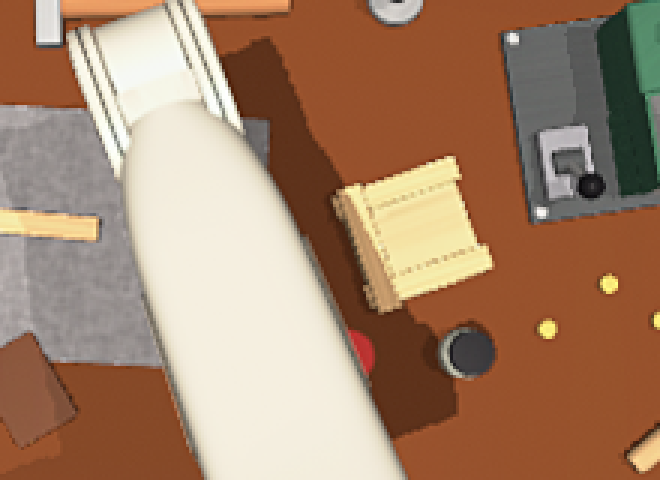

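Layer 1 plus slat C sit true. The tower shows at (340..490,160..310) in the crop. Picking A.

{"op": "move_arm", "data": {
  "deltas": [
    [0.6,0,0,28,0,0,0],
    [0.6,0,0,28,0,0,0],
    [0.6,0,0,16,0,0,0],
    [0.6,0,0,10,0,0,0],
    [0.6,0,0,0,0,0,0],
    [0,0,0,0,0,0,0],
    [0,0,0,0,0,0,0],
    [0,0,0,0,0,0,0],
    [0,0,0,0,0,0,0],
    [0,0,0,0,0,0,0]
  ]
}}

```text
clock: 20.78
eef_pos: [0.5838, 0.1979, 0.0195]
tool_rot: [0.717, 0.697, 0.001, 0.001]
ft_force: [-0.4, -1.7, 6.6]
grip_width: 0.0216
grasp_force: 59.5
```

{"op": "move_arm", "data": {
  "deltas": [
    [0,0,0,0,0,0,0],
    [0,0,0,-28.5,0,0,0],
    [0,0,0,-28.5,0,0,0],
    [0,0,0,-28.5,0,0,0],
    [0,0,0,-28.5,0,0,0],
    [0,0,0,0,0,0,0],
    [0,0,0,0,0,0,0],
    [0,0,0,0,0,0,0]
  ]
}}

```text
clock: 21.45
eef_pos: [0.5821, 0.1977, 0.1313]
tool_rot: [0.717, 0.697, -0.0, -0.0]
ft_force: [-0.5, 0.1, -1.7]
grip_width: 0.0219
grasp_force: 58.9
```

{"op": "move_arm", "data": {
  "deltas": [
    [0,0,0,0,0,0,6.45],
    [0,0,0,0,0,0,6.45],
    [0,0,0,0,0,0,6.45],
    [0,0,0,0,0,0,6.45],
    [0,0,0,0,0,0,6.45],
    [0,0,0,0,0,0,6.45],
    [0,0,0,0,0,0,6.45],
    [0,0,0,0,0,0,6.45],
    [0,0,0,0,0,0,6.45],
    [0,0,0,0,0,0,6.45]
  ]
}}

```text
clock: 22.28
eef_pos: [0.581, 0.1972, 0.1291]
tool_rot: [0.979, 0.204, -0.002, -0.0]
ft_force: [-0.3, 0.9, -0.8]
grip_width: 0.0219
grasp_force: 58.9
```

{"op": "move_arm", "data": {
  "deltas": [
    [0,0,0,0,0,0,6.45],
    [0,0,0,0,0,0,0],
    [0,0,0,0,0,0,0]
  ]
}}

```text
clock: 22.53
eef_pos: [0.5834, 0.1913, 0.1297]
tool_rot: [0.988, 0.157, -0.002, -0.002]
ft_force: [-0.5, 0.4, -0.1]
grip_width: 0.0212
grasp_force: 58.9
```

Run:
```python
from h import *
p,f,o=cur(); print(p.round(4),f,o["grip_width"],np.array(o["joint_pos"]).round(3),R.from_quat(o["tool_rot"]).as_matrix().round(3).tolist())
plan(p,f,[(*slot(2,-1)[0],.131,107.6,"fix")],smax=33,amax=4)
```

```text
[0.5834 0.1913 0.1297] -71.97440982858319 0.021200787848628194 [0.314 0.531 0.146 1.189 0.006 3.141] [[0.951, 0.309, -0.005], [0.309, -0.951, 0.004], [-0.004, -0.006, -1.0]]
fix 1 x yaw 0.43
fix 9 x shift [-15.7, 26.9, -0.1]
end phi -72.4
```

{"op": "move_arm", "data": {
  "deltas": [
    [0,-15.7,26.9,0,0,0,0],
    [0,-15.7,26.9,0,0,0,0],
    [0,-15.7,26.9,0,0,0,0],
    [0,-15.7,26.9,0,0,0,0],
    [0,-15.7,26.9,0,0,0,0],
    [0,-15.7,26.9,0,0,0,0],
    [0,-15.7,26.9,0,0,0,0],
    [0,-15.7,26.9,0,0,0,0],
    [0,-15.7,26.9,0,0,0,0],
    [0,0,0,0,0,0,0]
  ]
}}

```text
clock: 23.37
eef_pos: [0.5233, -0.0867, 0.1295]
tool_rot: [0.988, 0.154, -0.002, -0.002]
ft_force: [0.5, 0.3, -1.1]
grip_width: 0.0217
grasp_force: 59.0
```

{"op": "move_arm", "data": {
  "deltas": [
    [0,0,0,0,0,0,0.4],
    [0,0,0,25,0,0,0],
    [0,0,0,25,0,0,0],
    [0,0,0,15,0,0,0],
    [0,0,0,4,0,0,0],
    [0,0,0,0,0,0,0],
    [0,0,0,0,0,0,0],
    [0,0,0,0,0,0,0]
  ]
}}

```text
clock: 24.03
eef_pos: [0.5262, -0.0814, 0.0624]
tool_rot: [0.988, 0.154, 0.0, -0.002]
ft_force: [-1.2, -0.0, 0.9]
grip_width: 0.0217
grasp_force: 59.0
```

Run:
```python
from h import *
p,f,o=cur(); print(p.round(4),f,o["grip_width"],np.array(o["joint_pos"]).round(3),R.from_quat(o["tool_rot"]).as_matrix().round(3).tolist())
plan(p,f,[(*slot(2,-1)[0],.043,107.6,"fix")],smax=11,amax=4)
plan((*slot(2,-1)[0],.13),-72.4,[(*SL['B'][:2],.10,SL['B'][2]-90,"above B"),(*SL['B'][:2],.13,SL['B'][2]-90,"liftB"),(*slot(3,1)[0],.13,17.6,"over3")])
```

```text
[ 0.5262 -0.0814  0.0624] -72.27824304435889 0.021728340424997973 [-0.156  0.447 -0.19   0.935  0.005  2.676] [[0.953, 0.304, 0.0], [0.304, -0.953, 0.005], [0.002, -0.005, -1.0]]
fix 1 x yaw 0.12
fix 2 x shift [-2.2, -0.3, 9.7]
end phi -72.4
above B 11 x yaw -5.99
above B 13 x shift [32.8, -3.2, 2.3]
liftB 1 x shift [0.0, 0.0, -30.0]
over3 4 x yaw -6.02
over3 11 x shift [-32.6, -8.0, -0.0]
end phi 17.6
```

{"op": "move_arm", "data": {
  "deltas": [
    [0,-2.2,0,9.7,0,0,0],
    [0,-2.2,0,9.7,0,0,0],
    [0,0,0,0,0,0,0],
    [0,0,0,0,0,0,0],
    [0,0,0,0,0,0,0],
    [0.5,0,0,0,0,0,0],
    [0.5,0,0,0,0,0,0],
    [0.5,0,0,0,0,0,0],
    [0.5,0,0,0,0,0,0]
  ]
}}

```text
clock: 24.78
eef_pos: [0.5201, -0.0831, 0.0412]
tool_rot: [0.988, 0.154, -0.001, -0.003]
ft_force: [-1.2, -0.7, -0.6]
grip_width: 0.0427
grasp_force: 0.0
```

{"op": "move_arm", "data": {
  "deltas": [
    [0.5,0,0,-29,0,0,0],
    [0.5,0,0,-29,0,0,0],
    [0.5,0,0,-29,0,0,0],
    [0.5,0,0,0,0,0,0],
    [0.6,0,0,0,0,0,-5.99],
    [0.6,0,0,0,0,0,-5.99],
    [0.6,0,0,0,0,0,-5.99],
    [0.6,0,0,0,0,0,-5.99],
    [0.6,0,0,0,0,0,-5.99],
    [0.6,0,0,0,0,0,-5.99]
  ]
}}

```text
clock: 25.62
eef_pos: [0.5204, -0.0835, 0.128]
tool_rot: [0.891, 0.453, -0.0, -0.003]
ft_force: [0.1, 0.2, -0.1]
grip_width: 0.0512
grasp_force: 0.0
```

{"op": "move_arm", "data": {
  "deltas": [
    [0.6,0,0,0,0,0,-5.99],
    [0.6,0,0,0,0,0,-5.99],
    [0.6,0,0,0,0,0,-5.99],
    [0.6,0,0,0,0,0,-5.99],
    [0.6,0,0,0,0,0,-5.99],
    [0.6,0,0,0,0,0,0],
    [0.6,32.8,-3.2,2.3,0,0,0],
    [0.6,32.8,-3.2,2.3,0,0,0],
    [0.6,32.8,-3.2,2.3,0,0,0]
  ]
}}

```text
clock: 26.37
eef_pos: [0.5221, 0.0158, 0.1218]
tool_rot: [0.747, 0.664, 0.001, -0.003]
ft_force: [0.7, -0.5, 0.2]
grip_width: 0.0512
grasp_force: 0.0
```

{"op": "move_arm", "data": {
  "deltas": [
    [0.6,32.8,-3.2,2.3,0,0,0],
    [0.6,32.8,-3.2,2.3,0,0,0],
    [0.6,32.8,-3.2,2.3,0,0,0],
    [0.6,32.8,-3.2,2.3,0,0,0],
    [0.6,32.8,-3.2,2.3,0,0,0],
    [0.6,32.8,-3.2,2.3,0,0,0],
    [0.6,32.8,-3.2,2.3,0,0,0],
    [0.6,32.8,-3.2,2.3,0,0,0],
    [0.6,32.8,-3.2,2.3,0,0,0],
    [0.6,32.8,-3.2,2.3,0,0,0]
  ]
}}

```text
clock: 27.2
eef_pos: [0.5268, 0.3464, 0.1003]
tool_rot: [0.747, 0.665, 0.0, -0.003]
ft_force: [0.4, -0.2, -0.4]
grip_width: 0.0516
grasp_force: 0.0
```

{"op": "move_arm", "data": {
  "deltas": [
    [0.6,0,0,0,0,0,0],
    [0.6,0,0,0,0,0,0],
    [0.6,0,0,0,0,0,0],
    [0.6,0,0,0,0,0,0]
  ]
}}

```text
clock: 27.53
eef_pos: [0.5272, 0.3437, 0.1008]
tool_rot: [0.746, 0.665, 0.0, -0.003]
ft_force: [-0.0, -0.6, 0.6]
grip_width: 0.0515
grasp_force: 0.0
```

Run:
```python
from h import *
p,f,o=cur(); print(p.round(4),f)
plan(p,f,[(*SL['B'][:2],.10,SL['B'][2]-90,"B")],smax=11,amax=4)
im=bot.camera("top"); cv2.imwrite("pics/t4.png",im[100:260,180:450].repeat(2,0).repeat(2,1))
```

```text
[0.5272 0.3437 0.1008] -6.559073049395622
B 1 x yaw -0.06
B 1 x shift [2.9, 1.3, 0.8]
end phi -6.5
```

View pics/t4.png

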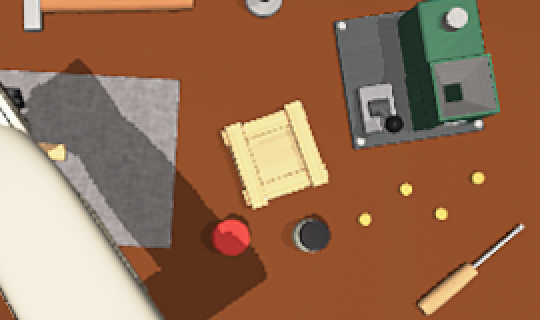

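Both second-layer slats sit square in the crop, and the studs haven't moved. Picking B.

{"op": "move_arm", "data": {
  "deltas": [
    [0.6,3,1,28,0,0,0],
    [0.6,0,0,28,0,0,0],
    [0.6,0,0,18,0,0,0],
    [0.6,0,0,10,0,0,0],
    [0.6,0,0,0,0,0,0],
    [0,0,0,0,0,0,0],
    [0,0,0,0,0,0,0],
    [0,0,0,0,0,0,0],
    [0,0,0,0,0,0,0],
    [0,0,0,0,0,0,0]
  ]
}}

```text
clock: 28.42
eef_pos: [0.5299, 0.349, 0.0193]
tool_rot: [0.746, 0.666, 0.003, -0.002]
ft_force: [0.8, -1.1, 6.2]
grip_width: 0.0216
grasp_force: 60.0
```

{"op": "move_arm", "data": {
  "deltas": [
    [0,0,0,0,0,0,0],
    [0,0,0,-28.5,0,0,0],
    [0,0,0,-28.5,0,0,0],
    [0,0,0,-28.5,0,0,0],
    [0,0,0,-28.5,0,0,0],
    [0,0,0,0,0,0,-6.02],
    [0,0,0,0,0,0,-6.02],
    [0,0,0,0,0,0,-6.02],
    [0,0,0,0,0,0,-6.02],
    [0,0,0,0,0,0,0]
  ]
}}

```text
clock: 29.25
eef_pos: [0.5286, 0.3479, 0.1314]
tool_rot: [0.59, 0.808, 0.002, -0.002]
ft_force: [-0.3, 0.7, 0.3]
grip_width: 0.0216
grasp_force: 59.2
```

{"op": "move_arm", "data": {
  "deltas": [
    [0,-32.6,-8,0,0,0,0],
    [0,-32.6,-8,0,0,0,0],
    [0,-32.6,-8,0,0,0,0],
    [0,-32.6,-8,0,0,0,0],
    [0,-32.6,-8,0,0,0,0],
    [0,-32.6,-8,0,0,0,0],
    [0,-32.6,-8,0,0,0,0],
    [0,-32.6,-8,0,0,0,0],
    [0,-32.6,-8,0,0,0,0],
    [0,-32.6,-8,0,0,0,0]
  ]
}}

```text
clock: 30.08
eef_pos: [0.5512, 0.0113, 0.1296]
tool_rot: [0.591, 0.806, 0.002, -0.002]
ft_force: [1.2, 0.1, 0.7]
grip_width: 0.0215
grasp_force: 59.2
```

{"op": "move_arm", "data": {
  "deltas": [
    [0,-32.6,-8,0,0,0,0],
    [0,0,0,0,0,0,0],
    [0,0,0,0,0,0,0],
    [0,0,0,25,0,0,0],
    [0,0,0,20,0,0,0],
    [0,0,0,10,0,0,0],
    [0,0,0,0,0,0,0],
    [0,0,0,0,0,0,0],
    [0,0,0,0,0,0,0]
  ]
}}

```text
clock: 30.83
eef_pos: [0.5543, -0.0198, 0.0752]
tool_rot: [0.59, 0.807, 0.002, -0.002]
ft_force: [-0.2, -0.6, -0.5]
grip_width: 0.0217
grasp_force: 59.2
```

Run:
```python
from h import *
p,f,o=cur(); print(p.round(4),f,o["grip_width"])
plan(p,f,[(*slot(3,1)[0],.057,17.6,"set")],smax=11,amax=4)
S=[(.4526,-.235),(.408,-.1713),(.4138,-.2863),(.4671,-.3436)]
plan((*slot(3,1)[0],.16),17.6,[(*S[0],.10,5,"S0")])
```

```text
[ 0.5543 -0.0198  0.0752] 17.680028729839126 0.021693080721742617
set 1 x yaw 0.08
set 2 x shift [-0.8, -0.9, 9.1]
end phi 17.6
S0 2 x yaw 6.3
S0 8 x shift [-25.4, -14.8, 7.5]
end phi 5.0
```

{"op": "move_arm", "data": {
  "deltas": [
    [0,-0.8,-0.9,9.1,0,0,0],
    [0,-0.8,-0.9,9.1,0,0,0],
    [0,0,0,0,0,0,0],
    [0,0,0,0,0,0,0],
    [0,0,0,0,0,0,0],
    [0.5,0,0,0,0,0,0],
    [0.5,0,0,0,0,0,0],
    [0.5,0,0,0,0,0,0],
    [0.5,0,0,0,0,0,0]
  ]
}}

```text
clock: 31.58
eef_pos: [0.5512, -0.0224, 0.0553]
tool_rot: [0.59, 0.807, 0.001, -0.003]
ft_force: [-0.0, 0.0, -0.2]
grip_width: 0.0425
grasp_force: 0.0
```

{"op": "move_arm", "data": {
  "deltas": [
    [0.5,0,0,-25.7,0,0,0],
    [0.5,0,0,-25.7,0,0,0],
    [0.5,0,0,-25.7,0,0,0],
    [0.5,0,0,-25.7,0,0,0],
    [0.5,0,0,0,0,0,5.55],
    [0.5,0,0,0,0,0,5.55],
    [0.5,0,0,0,0,0,0]
  ]
}}

```text
clock: 32.17
eef_pos: [0.5523, -0.023, 0.1591]
tool_rot: [0.666, 0.746, 0.001, -0.002]
ft_force: [0.1, -0.5, 0.1]
grip_width: 0.0428
grasp_force: 0.0
```

{"op": "move_arm", "data": {
  "deltas": [
    [0.5,-25,-15.5,7.5,0,0,0],
    [0.5,-25,-15.5,7.5,0,0,0],
    [0.5,-25,-15.5,7.5,0,0,0],
    [0.5,-25,-15.5,7.5,0,0,0],
    [0.5,-25,-15.5,7.5,0,0,0],
    [0.5,-25,-15.5,7.5,0,0,0],
    [0.5,-25,-15.5,7.5,0,0,0],
    [0.5,-25,-15.5,7.5,0,0,0],
    [0.5,0,0,0,0,0,0],
    [0.5,0,0,0,0,0,0]
  ]
}}

```text
clock: 33.0
eef_pos: [0.4502, -0.2362, 0.0968]
tool_rot: [0.666, 0.746, 0.001, -0.004]
ft_force: [-0.9, 1.1, -0.6]
grip_width: 0.0429
grasp_force: 0.0
```

```bash
cat >> h.py <<'E'
S=[(.4526,-.235),(.408,-.1713),(.4138,-.2863),(.4671,-.3436)]; WELL=(.5865,-.287)
def studs(cam,z=.012):
    im=bot.camera(cam); hsv=cv2.cvtColor(im,cv2.COLOR_BGR2HSV); m=cv2.inRange(hsv,(20,95,120),(35,255,255))
    n,l,s,c=cv2.connectedComponentsWithStats(m); lo=15 if cam=="top" else 150
    for i in range(1,n):
        if s[i,4]>lo and s[i,4]<60*(1 if cam=="top" else 100):
            w=at_z([c[i]],z,cam)[0]
            if .3<w[0]<.75 and w[1]<-.1: print(cam,s[i,4],c[i].round(0),w.round(4))
    return im
E
python3 - <<'E'
from h import *
p,f,o=cur(); print(p.round(4),f)
im=studs("wrist"); cv2.imwrite("pics/w2.png",im)
im=studs("top"); cv2.imwrite("pics/t5.png",im)
p,f,o=cur(); plan(p,f,[(*S[0],.10,6.5,"S0")],smax=11,amax=4)
E
```

```text
[ 0.4502 -0.2362  0.0968] 6.466613914180669
wrist 426 [256. 206.] [ 0.4526 -0.2355  0.012 ]
top 31 [339. 182.] [ 0.4918 -0.1037  0.012 ]
top 31 [362. 209.] [ 0.4078 -0.171   0.012 ]
S0 1 x yaw 0.11
S0 1 x shift [-0.1, 0.8, -2.4]
end phi 6.5
```

View pics/w2.png

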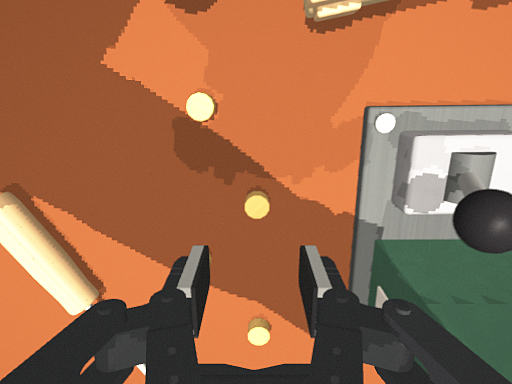

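The wrist view shows stud S0 at (257,205) between the fingers, with the others at (200,106) and (258,332) and the lever on the right. Grasping.

{"op": "move_arm", "data": {
  "deltas": [
    [0.5,0,0.8,29,0,0,0],
    [0.5,0,0,29,0,0,0],
    [0.5,0,0,17,0,0,0],
    [0.5,0,0,10,0,0,0],
    [0.5,0,0,0,0,0,0],
    [0,0,0,0,0,0,0],
    [0,0,0,0,0,0,0],
    [0,0,0,0,0,0,0],
    [0,0,0,0,0,0,0],
    [0,0,0,0,0,0,0]
  ]
}}

```text
clock: 33.93
eef_pos: [0.4539, -0.2353, 0.0144]
tool_rot: [0.665, 0.746, 0.002, -0.001]
ft_force: [0.7, 0.6, 6.1]
grip_width: 0.0139
grasp_force: 58.8
```

{"op": "move_arm", "data": {
  "deltas": [
    [0,0,0,0,0,0,0],
    [0,0,0,-30,0,0,0],
    [0,0,0,-30,0,0,0],
    [0,0,0,-30,0,0,0],
    [0,0,0,-30,0,0,0],
    [0,0,0,-30,0,0,0],
    [0,0,0,-18,0,0,0],
    [0,0,0,0,0,0,0]
  ]
}}

```text
clock: 34.6
eef_pos: [0.4553, -0.2373, 0.1859]
tool_rot: [0.666, 0.746, 0.002, 0.002]
ft_force: [0.7, -0.4, -0.2]
grip_width: 0.0135
grasp_force: 58.6
```

{"op": "move_arm", "data": {
  "deltas": [
    [0,-13.3,25.4,0,0,0,0],
    [0,-13.3,25.4,0,0,0,0],
    [0,-13.3,25.4,0,0,0,0],
    [0,-13.3,25.4,0,0,0,0],
    [0,-13.3,25.4,0,0,0,0],
    [0,0,0,0,0,0,0],
    [0,0,0,0,0,0,0],
    [0,0,0,0,0,0,0],
    [0,0,0,0,0,0,0]
  ]
}}

```text
clock: 35.35
eef_pos: [0.5853, -0.287, 0.18]
tool_rot: [0.666, 0.746, 0.001, -0.003]
ft_force: [0.4, 0.4, -1.0]
grip_width: 0.0137
grasp_force: 58.7
```

Run:
```python
from h import *
p,f,o=cur(); print(p.round(4),f,o["grip_width"],o["grasp_force"])
im=bot.camera("wrist"); cv2.imwrite("pics/w3.png",im); print("well px",proj([[*WELL,.092]],"wrist"))
p,f,o=cur(); plan(p,f,[(*WELL,.138,6.5,"W")],smax=15,amax=4)
```

```text
[ 0.5853 -0.287   0.18  ] 6.530736808893424 0.013678574510441084 58.71686339378357
well px [[255.7995044  204.64513666]]
W 3 x shift [-0.0, 0.3, 14.2]
end phi 6.5
```

View pics/w3.png

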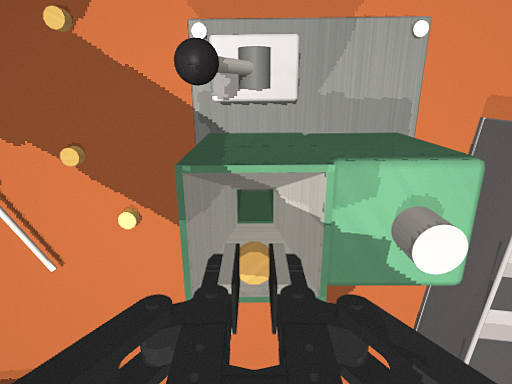

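The well is at (255,206), matching the projection (256,205), with the stud in the fingers just below it. Three studs are still on the table. Releasing here, then going for S1.

{"op": "move_arm", "data": {
  "deltas": [
    [0,0,0.3,14,0,0,0],
    [0,0,0,14,0,0,0],
    [0,0,0,14,0,0,0],
    [0,0,0,0,0,0,0],
    [0,0,0,0,0,0,0],
    [0,0,0,0,0,0,0],
    [0.33,0,0,0,0,0,0],
    [0.33,0,0,0,0,0,0],
    [0.33,0,0,0,0,0,0],
    [0.33,0,0,0,0,0,0]
  ]
}}

```text
clock: 36.23
eef_pos: [0.587, -0.2873, 0.139]
tool_rot: [0.666, 0.746, 0.001, -0.002]
ft_force: [0.4, -0.1, -0.2]
grip_width: 0.0281
grasp_force: 0.0
```

{"op": "move_arm", "data": {
  "deltas": [
    [0.33,0,0,-14,0,0,0],
    [0.33,0,0,-14,0,0,0],
    [0.33,0,0,-14,0,0,0],
    [0.33,0,0,0,0,0,0],
    [0.33,0,0,0,0,0,0]
  ]
}}

```text
clock: 36.65
eef_pos: [0.5875, -0.2877, 0.1812]
tool_rot: [0.666, 0.746, 0.002, -0.001]
ft_force: [-0.1, -0.0, -0.8]
grip_width: 0.0283
grasp_force: 0.0
```

Run:
```python
from h import *
im=studs("wrist"); cv2.imwrite("pics/w4.png",im)
p,f,o=cur(); print(p,f,o["grip_width"])
```

```text
wrist 300 [50. 15.] [ 0.4077 -0.1727  0.012 ]
wrist 239 [ 66. 155.] [ 0.4134 -0.2868  0.012 ]
[ 0.58685829 -0.28729677  0.18003142] 6.546176696951823 0.028342859198553786
```

View pics/w4.png

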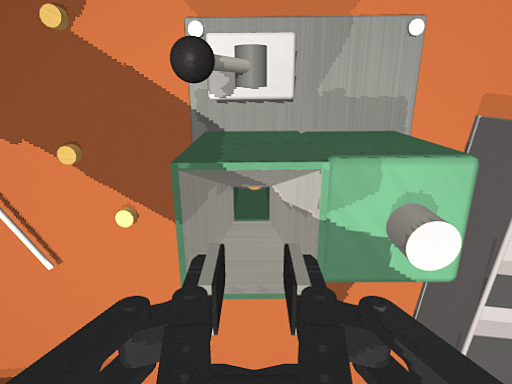

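The well mouth is at (252,205), with a bit of brass at its upper edge at (253,187). I'll check that this is depth parallax.

Run:
```python
from h import *
for z in (.092,.06,.024,.018): print(z,proj([[*WELL,z]],"wrist").round(1))
im=cv2.imread("pics/w4.png"); print(im[180:200:2,246:262:4].tolist())
```

```text
0.092 [[253.8 204.2]]
0.06 [[253.8 190.9]]
0.024 [[253.9 179.2]]
0.018 [[253.9 177.5]]
[[[99, 104, 107], [97, 101, 105], [107, 112, 113], [131, 140, 141]], [[99, 105, 108], [100, 106, 109], [101, 106, 108], [97, 104, 104]], [[118, 126, 129], [102, 106, 110], [97, 103, 105], [96, 101, 102]], [[113, 117, 120], [116, 141, 158], [114, 140, 156], [112, 140, 158]], [[77, 79, 79], [78, 140, 181], [90, 168, 224], [83, 147, 193]], [[61, 80, 53], [54, 69, 37], [61, 89, 81], [60, 77, 44]], [[62, 81, 52], [57, 77, 50], [60, 81, 53], [60, 82, 54]], [[62, 79, 53], [54, 75, 46], [61, 77, 49], [63, 81, 53]], [[60, 78, 51], [58, 77, 50], [63, 81, 54], [63, 81, 55]], [[61, 80, 53], [62, 81, 51], [63, 80, 52], [62, 82, 56]]]
```

That matches the first stud lying on the well floor. Next is S1.

{"op": "move_arm", "data": {
  "deltas": [
    [0.5,19.3,-23.5,0,0,0,0],
    [0.5,19.3,-23.5,0,0,0,0],
    [0.5,19.3,-23.5,0,0,0,0],
    [0.5,19.3,-23.5,0,0,0,0],
    [0.5,19.3,-23.5,0,0,0,0],
    [0.5,19.3,-23.5,0,0,0,0],
    [0.5,19.3,-23.5,0,0,0,0],
    [0.5,0,0,30,0,0,0],
    [0.5,0,0,30,0,0,0],
    [0.5,0,0,20,0,0,0]
  ]
}}

```text
clock: 37.53
eef_pos: [0.4058, -0.1704, 0.0989]
tool_rot: [0.665, 0.746, 0.001, -0.004]
ft_force: [-0.2, 0.5, -0.1]
grip_width: 0.0429
grasp_force: 0.0
```

{"op": "move_arm", "data": {
  "deltas": [
    [0.5,0,0,0,0,0,0],
    [0.5,0,0,0,0,0,0],
    [0.5,0,0,0,0,0,0]
  ]
}}

```text
clock: 37.78
eef_pos: [0.4082, -0.1716, 0.1018]
tool_rot: [0.666, 0.746, 0.001, -0.002]
ft_force: [1.2, 1.0, 0.6]
grip_width: 0.0427
grasp_force: 0.0
```

Run:
```python
from h import *
studs("wrist"); p,f,o=cur(); print(p.round(4),f)
plan(p,f,[(*S[1],.1,6.5,"fix")],smax=11)
plan((*S[1],.18),6.5,[(*WELL,.18,6.5,"W"),(*S[2],.18,6.5,"S2"),(*WELL,.18,6.5,"W"),(*S[3],.18,6.5,"S3"),(*WELL,.18,6.5,"W")])
```

```text
wrist 275 [244. 337.] [ 0.4136 -0.2879  0.012 ]
[ 0.4088 -0.1719  0.1023] 6.543494946683982
fix 1 x shift [0.7, -0.7, 2.3]
end phi 6.5
W 7 x shift [-19.3, 23.5, -0.0]
S2 6 x shift [3.4, -28.6, -0.0]
W 6 x shift [-3.4, 28.6, -0.0]
S3 4 x shift [-10.7, -31.3, -0.0]
W 4 x shift [10.7, 31.3, -0.0]
end phi 6.5
```

Run:
```python
from h import *
bot.camera("wrist")
for d in bot.outline_of("stud0","wrist"):
    v=np.argwhere(d["pixels"])[:,::-1].mean(0); print(round(d["conf"],2),v.round(0),at_z([v],.012,"wrist")[0].round(4))
```

```text
0.69 [251. 202.] [ 0.407 -0.171  0.012]
0.64 [243. 332.] [ 0.4125 -0.2834  0.012 ]
0.16 [500. 321.] [ 0.6166 -0.2491  0.012 ]
```

{"op": "move_arm", "data": {
  "deltas": [
    [0.5,0,-0.7,30,0,0,0],
    [0.5,0,0,30,0,0,0],
    [0.5,0,0,20,0,0,0],
    [0.5,0,0,9.5,0,0,0],
    [0.5,0,0,0,0,0,0],
    [0,0,0,0,0,0,0],
    [0,0,0,0,0,0,0],
    [0,0,0,0,0,0,0],
    [0,0,0,0,0,0,0],
    [0,0,0,0,0,0,0]
  ]
}}

```text
clock: 38.77
eef_pos: [0.4083, -0.1717, 0.0133]
tool_rot: [0.666, 0.746, 0.002, -0.001]
ft_force: [-1.4, -0.4, 6.0]
grip_width: 0.0141
grasp_force: 58.8
```

{"op": "move_arm", "data": {
  "deltas": [
    [0,0,0,0,0,0,0],
    [0,0,0,-30,0,0,0],
    [0,0,0,-30,0,0,0],
    [0,0,0,-30,0,0,0],
    [0,0,0,-30,0,0,0],
    [0,0,0,-30,0,0,0],
    [0,0,0,-18,0,0,0],
    [0,0,0,0,0,0,0]
  ]
}}

```text
clock: 39.43
eef_pos: [0.4102, -0.1732, 0.1847]
tool_rot: [0.666, 0.746, 0.003, 0.002]
ft_force: [0.2, -0.6, 0.3]
grip_width: 0.0141
grasp_force: 58.6
```

{"op": "move_arm", "data": {
  "deltas": [
    [0,-19.3,23.5,0,0,0,0],
    [0,-19.3,23.5,0,0,0,0],
    [0,-19.3,23.5,0,0,0,0],
    [0,-19.3,23.5,0,0,0,0],
    [0,-19.3,23.5,0,0,0,0],
    [0,-19.3,23.5,0,0,0,0],
    [0,-19.3,23.5,0,0,0,0],
    [0,0,0,0,0,0,0],
    [0,0,0,0,0,0,0],
    [0,0,0,0,0,0,0]
  ]
}}

```text
clock: 40.27
eef_pos: [0.5851, -0.2869, 0.1775]
tool_rot: [0.666, 0.746, 0.001, -0.004]
ft_force: [0.0, 0.1, -1.2]
grip_width: 0.0144
grasp_force: 58.7
```

Run:
```python
from h import *
p,f,o=cur(); print(p.round(4),f,o["grip_width"],o["grasp_force"])
plan(p,f,[(*WELL,.138,6.5,"fix")],smax=15)
```

```text
[ 0.5851 -0.2869  0.1775] 6.540890352758958 0.014407849051333715 58.71155261993408
fix 3 x shift [-0.1, 0.4, 13.2]
end phi 6.5
```

Dropping it, then going over S2.

{"op": "move_arm", "data": {
  "deltas": [
    [0,0,0.4,14,0,0,0],
    [0,0,0.4,14,0,0,0],
    [0,0,0,13,0,0,0],
    [0,0,0,0,0,0,0],
    [0,0,0,0,0,0,0],
    [0,0,0,0,0,0,0],
    [0.33,0,0,0,0,0,0],
    [0.33,0,0,0,0,0,0],
    [0.33,0,0,0,0,0,0],
    [0.33,0,0,0,0,0,0]
  ]
}}

```text
clock: 41.1
eef_pos: [0.5871, -0.2872, 0.1384]
tool_rot: [0.666, 0.746, 0.001, -0.002]
ft_force: [0.1, 0.1, -0.1]
grip_width: 0.0286
grasp_force: 0.0
```

{"op": "move_arm", "data": {
  "deltas": [
    [0.33,0,0,-14,0,0,0],
    [0.33,0,0,-14,0,0,0],
    [0.33,0,0,-14,0,0,0],
    [0.5,0,0,0,0,0,0],
    [0.5,3.4,-28.6,0,0,0,0],
    [0.5,3.4,-28.6,0,0,0,0],
    [0.5,3.4,-28.6,0,0,0,0],
    [0.5,3.4,-28.6,0,0,0,0],
    [0.5,3.4,-28.6,0,0,0,0],
    [0.5,3.4,-28.6,0,0,0,0]
  ]
}}

```text
clock: 41.93
eef_pos: [0.4125, -0.2863, 0.1794]
tool_rot: [0.666, 0.746, 0.001, -0.003]
ft_force: [0.6, -0.5, 0.5]
grip_width: 0.0423
grasp_force: 0.0
```

{"op": "move_arm", "data": {
  "deltas": [
    [0.5,0,0,30,0,0,0],
    [0.5,0,0,30,0,0,0],
    [0.5,0,0,20,0,0,0],
    [0.5,0,0,0,0,0,0],
    [0.5,0,0,0,0,0,0],
    [0.5,0,0,0,0,0,0]
  ]
}}

```text
clock: 42.43
eef_pos: [0.4147, -0.2866, 0.101]
tool_rot: [0.666, 0.746, 0.001, -0.002]
ft_force: [0.7, -0.0, 0.3]
grip_width: 0.0426
grasp_force: 0.0
```

Run:
```python
from h import *
p,f,o=cur(); print(p.round(4),f,o["grip_width"])
for cam in("wrist","top"):
  im=bot.camera(cam); cv2.imwrite("pics/x_%s.png"%cam,im)
  for d in bot.outline_of("stud0",cam):
    v=np.argwhere(d["pixels"])[:,::-1].mean(0); print(cam,round(d["conf"],2),v.round(0),at_z([v],.012,cam)[0].round(4))
p,f,o=cur(); plan(p,f,[(*S[2],.1,6.5,"fix")],smax=15)
```

```text
[ 0.4147 -0.2866  0.101 ] 6.554667719684191 0.042623180199400514
wrist 0.62 [251. 203.] [ 0.4132 -0.2867  0.012 ]
fix 1 x yaw 0.05
fix 1 x shift [0.7, -1.2, 1.6]
end phi 6.5
```

{"op": "move_arm", "data": {
  "deltas": [
    [0.5,0,-1,30,0,0,0],
    [0.5,0,0,30,0,0,0],
    [0.5,0,0,20,0,0,0],
    [0.5,0,0,9,0,0,0],
    [0.5,0,0,0,0,0,0],
    [0,0,0,0,0,0,0],
    [0,0,0,0,0,0,0],
    [0,0,0,0,0,0,0],
    [0,0,0,0,0,0,0],
    [0,0,0,0,0,0,0]
  ]
}}

```text
clock: 43.47
eef_pos: [0.4142, -0.2868, 0.013]
tool_rot: [0.666, 0.746, 0.001, -0.001]
ft_force: [-0.1, 0.0, 6.8]
grip_width: 0.0142
grasp_force: 58.8
```

{"op": "move_arm", "data": {
  "deltas": [
    [0,0,0,0,0,0,0],
    [0,0,0,-30,0,0,0],
    [0,0,0,-30,0,0,0],
    [0,0,0,-30,0,0,0],
    [0,0,0,-30,0,0,0],
    [0,0,0,-30,0,0,0],
    [0,0,0,-18,0,0,0],
    [0,0,0,0,0,0,0]
  ]
}}

```text
clock: 44.13
eef_pos: [0.4157, -0.2885, 0.1846]
tool_rot: [0.666, 0.746, 0.002, 0.003]
ft_force: [1.1, -0.9, 0.8]
grip_width: 0.014
grasp_force: 58.6
```

{"op": "move_arm", "data": {
  "deltas": [
    [0,-3.4,28.6,0,0,0,0],
    [0,-3.4,28.6,0,0,0,0],
    [0,-3.4,28.6,0,0,0,0],
    [0,-3.4,28.6,0,0,0,0],
    [0,-3.4,28.6,0,0,0,0],
    [0,-3.4,28.6,0,0,0,0],
    [0,0,0,0,0,0,0],
    [0,0,0,0,0,0,0],
    [0,0,0,0,0,0,0],
    [0,0,0,0,0,0,0]
  ]
}}

```text
clock: 44.97
eef_pos: [0.5847, -0.2874, 0.1786]
tool_rot: [0.666, 0.746, 0.001, -0.003]
ft_force: [0.9, 0.2, -0.2]
grip_width: 0.0141
grasp_force: 58.7
```

Run:
```python
from h import *
p,f,o=cur(); print(p.round(4),f,o["grip_width"],o["grasp_force"])
plan(p,f,[(*WELL,.138,6.5,"fix")],smax=15)
im=bot.camera("wrist"); cv2.imwrite("pics/w5.png",im)
for d in bot.outline_of("stud0","wrist"):
    v=np.argwhere(d["pixels"])[:,::-1].mean(0); print(round(d["conf"],2),v.round(0),at_z([v],.012,"wrist")[0].round(4))
```

```text
[ 0.5847 -0.2874  0.1786] 6.507998798321455 0.014051245383433074 58.73169779777527
fix 3 x shift [0.1, 0.6, 13.5]
end phi 6.5
0.6 [254. 263.] [ 0.5945 -0.3786  0.012 ]
```

Stud is held. Dropping it and moving over S3.

{"op": "move_arm", "data": {
  "deltas": [
    [0,0,0.5,14,0,0,0],
    [0,0,0.5,14,0,0,0],
    [0,0,0.5,13,0,0,0],
    [0,0,0,0,0,0,0],
    [0,0,0,0,0,0,0],
    [0,0,0,0,0,0,0],
    [0.33,0,0,0,0,0,0],
    [0.33,0,0,0,0,0,0],
    [0.33,0,0,0,0,0,0],
    [0.33,0,0,0,0,0,0]
  ]
}}

```text
clock: 45.9
eef_pos: [0.5876, -0.2872, 0.1384]
tool_rot: [0.666, 0.746, 0.001, -0.002]
ft_force: [0.4, -0.2, 0.3]
grip_width: 0.0283
grasp_force: 0.0
```

{"op": "move_arm", "data": {
  "deltas": [
    [0.33,0,0,-14,0,0,0],
    [0.33,0,0,-14,0,0,0],
    [0.33,0,0,-14,0,0,0],
    [0.5,0,0,0,0,0,0],
    [0.5,-10.7,-31.3,0,0,0,0],
    [0.5,-10.7,-31.3,0,0,0,0],
    [0.5,-10.7,-31.3,0,0,0,0],
    [0.5,-10.7,-31.3,0,0,0,0],
    [0.5,0,0,0,0,0,0],
    [0.5,0,0,0,0,0,0]
  ]
}}

```text
clock: 46.73
eef_pos: [0.4663, -0.3447, 0.1795]
tool_rot: [0.667, 0.745, 0.001, -0.003]
ft_force: [0.4, 0.2, -0.1]
grip_width: 0.043
grasp_force: 0.0
```

Run:
```python
from h import *
p,f,o=cur(); print(p.round(4),f,o["grip_width"])
for cam in("wrist","top"):
  im=bot.camera(cam); cv2.imwrite("pics/y_%s.png"%cam,im)
  for d in bot.outline_of("stud0",cam):
    v=np.argwhere(d["pixels"])[:,::-1].mean(0); print(cam,round(d["conf"],2),v.round(0),at_z([v],.012,cam)[0].round(4))
p,f,o=cur(); plan(p,f,[(*S[3],.1,6.5,"fix")],smax=30)
```

```text
[ 0.4663 -0.3447  0.1795] 6.369475007182542 0.04298574746792718
wrist 0.68 [253. 176.] [ 0.4676 -0.3438  0.012 ]
fix 1 x yaw 0.12
fix 3 x shift [0.1, -0.6, 26.5]
end phi 6.5
```

{"op": "move_arm", "data": {
  "deltas": [
    [0.5,0.8,1,30,0,0,0],
    [0.5,0,0,30,0,0,0],
    [0.5,0,0,30,0,0,0],
    [0.5,0,0,30,0,0,0],
    [0.5,0,0,28,0,0,0],
    [0.5,0,0,14,0,0,0],
    [0.5,0,0,6,0,0,0],
    [0.5,0,0,0,0,0,0],
    [0.5,0,0,0,0,0,0]
  ]
}}

```text
clock: 47.68
eef_pos: [0.4695, -0.3422, 0.0121]
tool_rot: [0.665, 0.747, 0.001, -0.002]
ft_force: [-0.4, 0.4, 0.9]
grip_width: 0.0428
grasp_force: 0.0
```

{"op": "move_arm", "data": {
  "deltas": [
    [0,0,0,0,0,0,0],
    [0,0,0,0,0,0,0],
    [0,0,0,0,0,0,0],
    [0,0,0,0,0,0,0],
    [0,0,0,0,0,0,0],
    [0,0,0,0,0,0,0]
  ]
}}

```text
clock: 48.18
eef_pos: [0.4697, -0.3431, 0.0137]
tool_rot: [0.666, 0.746, 0.002, -0.001]
ft_force: [-0.5, 0.5, 5.5]
grip_width: 0.0138
grasp_force: 58.6
```

{"op": "move_arm", "data": {
  "deltas": [
    [0,0,0,-30,0,0,0],
    [0,0,0,-30,0,0,0],
    [0,0,0,-30,0,0,0],
    [0,0,0,-30,0,0,0],
    [0,0,0,-30,0,0,0],
    [0,0,0,-18,0,0,0],
    [0,0,0,0,0,0,0]
  ]
}}

```text
clock: 48.77
eef_pos: [0.4712, -0.345, 0.1855]
tool_rot: [0.666, 0.746, 0.002, 0.003]
ft_force: [0.6, -0.6, 0.1]
grip_width: 0.0137
grasp_force: 58.6
```

{"op": "move_arm", "data": {
  "deltas": [
    [0,10,30.8,0,0,0,0],
    [0,10,30.8,0,0,0,0],
    [0,10,30.8,0,0,0,0],
    [0,10,30.8,0,0,0,0],
    [0,0,0,0,0,0,0],
    [0,0,0,0,0,0,0],
    [0,0,0,0,0,0,0],
    [0,0,0,0,0,0,0]
  ]
}}

```text
clock: 49.43
eef_pos: [0.5854, -0.2897, 0.1792]
tool_rot: [0.666, 0.746, 0.001, -0.003]
ft_force: [-0.5, -0.3, -0.0]
grip_width: 0.0141
grasp_force: 58.7
```

Run:
```python
from h import *
p,f,o=cur(); print(p.round(4),f,o["grip_width"],o["grasp_force"])
plan(p,f,[(*WELL,.138,6.5,"fix")],smax=15)
```

```text
[ 0.5854 -0.2897  0.1792] 6.485824946318896 0.01409525141205222 58.72941792011261
fix 3 x shift [0.9, 0.5, 13.7]
end phi 6.5
```

{"op": "move_arm", "data": {
  "deltas": [
    [0,0.9,0.5,14,0,0,0],
    [0,0.9,0.5,14,0,0,0],
    [0,0.9,0.5,13,0,0,0],
    [0,0,0,0,0,0,0],
    [0,0,0,0,0,0,0],
    [0,0,0,0,0,0,0],
    [0.33,0,0,0,0,0,0],
    [0.33,0,0,0,0,0,0],
    [0.33,0,0,0,0,0,0],
    [0.33,0,0,0,0,0,0]
  ]
}}

```text
clock: 50.27
eef_pos: [0.588, -0.2865, 0.1395]
tool_rot: [0.666, 0.746, 0.001, -0.002]
ft_force: [0.1, 0.0, 0.6]
grip_width: 0.0282
grasp_force: 0.0
```

{"op": "move_arm", "data": {
  "deltas": [
    [0.33,0,0,-14,0,0,0],
    [0.33,0,0,-14,0,0,0],
    [0.33,0,0,-14,0,0,0],
    [0.33,0,0,0,0,0,0],
    [0.33,0,0,0,0,0,0]
  ]
}}

```text
clock: 50.68
eef_pos: [0.5885, -0.2868, 0.1818]
tool_rot: [0.666, 0.746, 0.002, -0.001]
ft_force: [0.3, -0.7, -0.1]
grip_width: 0.0282
grasp_force: 0.0
```

Run:
```python
from h import *
p,f,o=cur(); print(p.round(4),f,o["grip_width"])
im=bot.camera("wrist"); cv2.imwrite("pics/w6.png",im)
for z in(.092,.072,.06): print(z,proj([[*WELL,z]],"wrist").round(1))
# lever ball estimate: dark pixels in left-top
c=[d for d in bot.outline_of("feed_lever_tip","wrist")]
for d in c: v=np.argwhere(d["pixels"])[:,::-1].mean(0); print(round(d["conf"],2),v,d["rect"],at_z([v],.104,"wrist")[0].round(4))
```

```text
[ 0.5885 -0.2868  0.1818] 6.549618476318862 0.02821980585841519
0.092 [[252.2 205. ]]
0.072 [[252.3 196.2]]
0.06 [[252.4 191.6]]
0.93 [199.1343633   61.83146067] [168.8, 37.2, 82.6, 44.5] [ 0.5447 -0.1973  0.104 ]
0.57 [253.58219178 194.2739726 ] [240.1, 187.0, 24.9, 16.2] [ 0.5856 -0.2747  0.104 ]
```

View pics/w6.png

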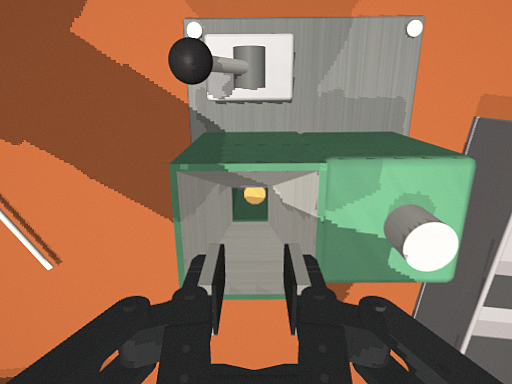

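All four studs are in the well: the top one shows at (254,194), about 65 mm up, matching a stack of four. The table in view is clear, and the lever is still forward with its ball at (190,60). Next I go in front of the lever with the fingers shut.

{"op": "move_arm", "data": {
  "deltas": [
    [0,23.5,-22.3,0,0,0,0],
    [0,23.5,-22.3,0,0,0,0],
    [0,23.5,-22.3,0,0,0,0],
    [0,23.5,-22.3,0,0,0,0],
    [0,0,0,0,0,0,0],
    [0,0,0,0,0,0,0],
    [0,0,0,26,0,0,0],
    [0,0,0,26,0,0,0],
    [0,0,0,25,0,0,0],
    [0,0,0,0,0,0,0]
  ]
}}

```text
clock: 51.62
eef_pos: [0.4857, -0.202, 0.0992]
tool_rot: [0.666, 0.746, -0.0, -0.007]
ft_force: [-1.5, 0.5, -1.2]
grip_width: -0.0002
grasp_force: 0.0
```

{"op": "move_arm", "data": {
  "deltas": [
    [0,0,0,0,0,0,0],
    [0,0,0,0,0,0,0],
    [0,0,12,0,0,0,0],
    [0,0,12,0,0,0,0],
    [0,0,12,0,0,0,0],
    [0,0,12,0,0,0,0],
    [0,0,12,0,0,0,0]
  ]
}}

```text
clock: 52.2
eef_pos: [0.5499, -0.1969, 0.1069]
tool_rot: [0.666, 0.746, 0.002, -0.001]
ft_force: [-0.8, -0.0, 0.3]
grip_width: -0.0001
grasp_force: 0.6
```

{"op": "move_arm", "data": {
  "deltas": [
    [0,0,8,0,0,0,0],
    [0,0,8,0,0,0,0],
    [0,0,8,0,0,0,0],
    [0,0,6,0,0,0,0],
    [0,0,4,0,0,0,0],
    [0,0,0,0,0,0,0]
  ]
}}

```text
clock: 52.7
eef_pos: [0.5825, -0.192, 0.1041]
tool_rot: [0.665, 0.746, 0.001, -0.002]
ft_force: [0.7, 0.2, 0.1]
grip_width: 0.0001
grasp_force: 0.0
```

Run:
```python
from h import *
p,f,o=cur(); print(p.round(4),f,o["ft_force"])
im=bot.camera("scene")
for d in bot.outline_of("feed_lever_tip","scene")[:2]:
    v=np.argwhere(d["pixels"])[:,::-1].mean(0); print(round(d["conf"],2),v,d["rect"])
print(proj([[.614,-.188,.104],[.544,-.1974,.104]],"scene"))
cv2.imwrite("pics/s5.png",cv2.resize(im[170:320,90:290],None,fx=3.5,fy=3.5))
```

```text
[ 0.5825 -0.192   0.1041] 6.569147639537024 [0.70160471 0.23820129 0.13896234]
0.55 [189.83 255.04] [183.8, 245.8, 11.0, 15.7]
[[192.33316444 253.35481469]
 [178.00470507 243.00270965]]
```

View pics/s5.png

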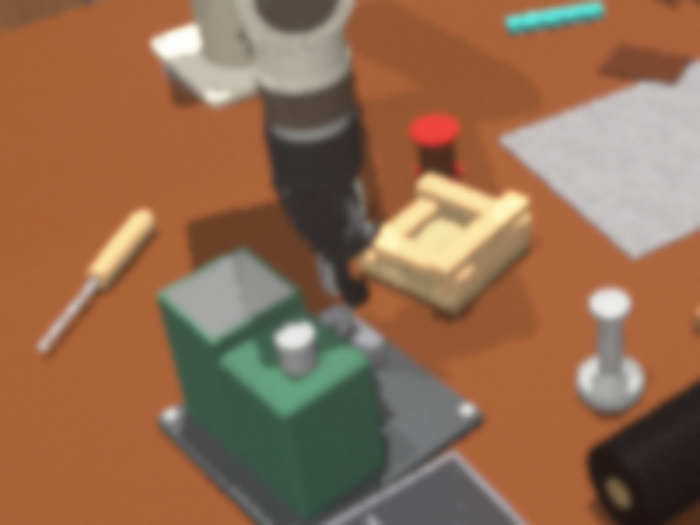

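The ball, at about (355,292) in the crop, is nearly at its back position. Pushing a little further, then lifting clear.

{"op": "move_arm", "data": {
  "deltas": [
    [0,0,3,0,0,0,0],
    [0,0,3,0,0,0,0],
    [0,0,2,0,0,0,0],
    [0,0,0,0,0,0,0],
    [0,0,0,0,0,0,0]
  ]
}}

```text
clock: 53.22
eef_pos: [0.5872, -0.1915, 0.104]
tool_rot: [0.666, 0.746, -0.001, -0.004]
ft_force: [-6.8, -0.4, 3.6]
grip_width: 0.0
grasp_force: 3.6
```

{"op": "move_arm", "data": {
  "deltas": [
    [0,0,3,0,0,0,0],
    [0,0,2,0,0,0,0],
    [0,0,0,0,0,0,0],
    [0,0,0,0,0,0,0]
  ]
}}

```text
clock: 53.55
eef_pos: [0.5879, -0.1914, 0.1037]
tool_rot: [0.666, 0.746, -0.004, -0.007]
ft_force: [-16.7, -1.8, 8.4]
grip_width: 0.0002
grasp_force: 9.4
```

Force rises at the stop. Retreating and checking from above.

{"op": "move_arm", "data": {
  "deltas": [
    [0,0,-20,0,0,0,0],
    [0,0,-30,0,0,0,0],
    [0,0,-20,0,0,0,0],
    [0,0,0,-30,0,0,0],
    [0,0,0,-30,0,0,0],
    [0,0,0,-30,0,0,0],
    [0,-30,-20,0,0,0,0],
    [0,-30,-20,0,0,0,0],
    [0,-30,-20,0,0,0,0],
    [0,-30,-20,0,0,0,0]
  ]
}}

```text
clock: 54.38
eef_pos: [0.4594, -0.3286, 0.1947]
tool_rot: [0.665, 0.747, 0.001, -0.001]
ft_force: [-0.1, -0.3, 0.2]
grip_width: 0.0002
grasp_force: 0.0
```

{"op": "move_arm", "data": {
  "deltas": [
    [0,-30,-20,0,0,0,0],
    [0,-30,-20,0,0,0,0],
    [0,-30,-10,0,0,0,0],
    [0,0,0,0,0,0,0],
    [0,0,0,0,0,0,0],
    [0,0,0,0,0,0,0]
  ]
}}

```text
clock: 54.88
eef_pos: [0.4202, -0.4224, 0.1934]
tool_rot: [0.666, 0.746, 0.002, -0.003]
ft_force: [-0.2, -0.0, -0.0]
grip_width: -0.0001
grasp_force: 0.0
```

Run:
```python
from h import *
p,f,o=cur(); print(p.round(4),o["clock"])
im=bot.camera("top"); cv2.imwrite("pics/t9.png",cv2.resize(im[75:270,280:480],None,fx=3,fy=3))
```

```text
[ 0.4202 -0.4224  0.1934] 54.8833
```

View pics/t9.png

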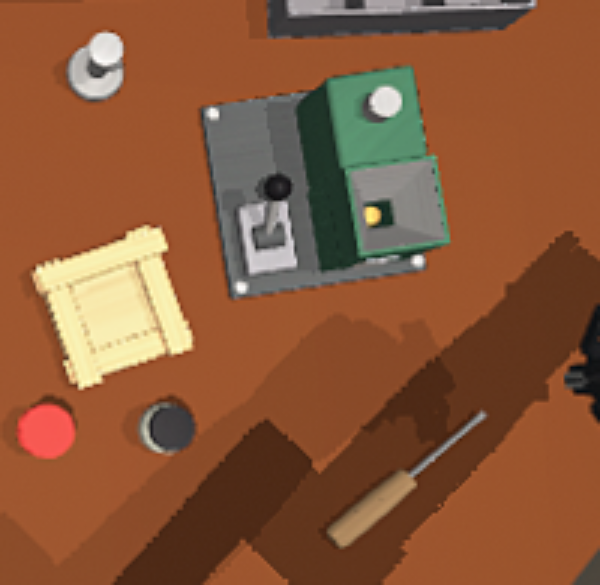

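The top view shows the tower square with all five slats, a stud visible in the well at (373,215), the lever ball back at (277,186) and the bystanders in place. Handing in.

```bash
python3 -c "
from workcell import bot
print(bot.job_done())"
```

```text
the job is handed in; nothing more can be done
None
```

I handed the job in after about 55 s of robot time: the five slats present are stacked crosswise on the board, all four studs are in the well, and the feed lever is fully back against its stop. The final top view showed nothing out of place, but the hand-in gave no verdict.

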